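# Lever up a griddle and shim its front runner

## Task

Give the griddle a fall towards its back gutter. With the pry bar that stands ready on the fulcrum block, lever the griddle's front up until the bar lies on its rest, where it stays by itself, then slide the shim, tongue first, under the front runner just to the right of the bar until its step comes up against the runner, and press it home with a light push. Ease the griddle down onto the shim with the bar and lay the bar on the worktop clear of the griddle, without touching the griddle by hand, shoving it, dropping it, forcing the shim or disturbing the things around.

Things in the scene. Friction and masses are not known exactly. Their poses are not given: they have to be found in the camera images.
- griddle: Steel counter-top griddle, about 8 kg, 220 deep (x) x 300 wide (y) x 90 mm high, side grips 27 mm farther out; stands loose on two rubber-soled runners across its width. Origin: middle of its footprint at sole height; x to its back, y to its left, z up. Tips about the rear runner's back edge (x = 92): 0.083 rad fully levered, 0.043 to 0.05 rad on the shim. Knob on the front panel at y = -118 mm.
- griddle_front (a point): Middle of the pan's front lower edge, x = -110, z = 38 mm from the griddle's origin; griddle axes. The front runner (24 mm deep, 280 mm wide) stands under the pan, its face 38 to 58 mm behind this edge: it is screwed on through slots, so it must be found by feel. Fully levered, its lower front edge is 12 to 14 mm up.
- fulcrum: Loose dark steel fulcrum block, 1 kg, 105 x 64 x 25 mm, square to the griddle at its front edge, 50 to 62 mm left of its middle. Origin at the underside below the groove for the heel pin; reaches 22 mm ahead (+x), 83 mm behind. Groove 15 mm wide, floor 14 mm up; front sill 25, back sill 18 mm up: lift the pin 5 mm to draw it out backwards. Rubber rest for the shank 71 mm behind, 19.5 mm up.
- pry_bar: Steel pry bar, 0.55 kg; origin on the heel pin's axis; x along the shank from handle to claw, y along the pin, z square to both. At the start its pin sits in the groove, its claw touches the pan's underside and its handle slopes up to the robot 0.86 rad above level. Shank 14 wide, 10 mm thick. Laid on the worktop it lies flat on pin and shank, claw up.
- bar_heel (a point): Middle of the heel pin (12 mm thick, 54 mm long), the bar's pivot, 20 mm up in the groove; axes of the bar. About 8 N square on the grip lifts the griddle. At 0.07 rad above level the shank lies on the rest and the bar stays down when let go; about 3 N upward frees it and the griddle comes down with the handle. From about 0.5 rad the shim carries it and the claw is free.
- bar_grip (a point): Centre of the bar's black rubber grip, 80 long (x), 20 wide (y), 16 mm thick (z); axes of the bar. It lies at x = -146, z = 18 mm from the heel pin (handle cranked up), so it is 24 mm over the worktop when the bar lies flat there and 48 mm when the bar lies on its rest.
- claw_tip (a point): Axis of the bar's rounded claw tip, 8 mm thick, 30 mm wide, at x = 8, z = 31 mm from the heel pin; axes of the bar.
- shim_grip (a point): Where to hold the shim: middle of its ribbed outer end, 9 mm over its underside; x points to the tongue, z up. The thick part (18 mm high, 32 mm wide) reaches from 25 mm behind to 100 mm ahead of this point.
- shim_step (a point): Foot of the shim's step, on its middle line at the underside, 100 mm ahead of shim_grip; same axes. Ahead of it the tongue is 6 mm thick and 30 mm long.
- shim: Loose grey plastic shim, 90 g, 155 long, 32 wide, 18 mm high, with a thin tongue at one end; lies to the right in front of the griddle. Origin and axes as shim_step. It belongs 5 to 70 mm right of the griddle's middle, about 45 is best: farther out the griddle would tip sideways, nearer the bar the fingers meet the fulcrum block.
- salt_shaker: Bystander: salt shaker, 44 mm across, 90 mm high, left of the griddle's front; origin under its centre.
- spice_jar: Bystander: spice jar, 44 mm across, 105 mm high, on the right; origin under its centre.
- steel_cup: Bystander: steel cup, 71 mm across, 74 mm high, on the right; origin under its centre.
- tongs: Bystander: steel tongs, 201 x 36 x 19 mm, lying left of the bar; origin under their centre.

How it is judged (in metres and radians):
On the way, in this order (a step that is already met when the one before it is completed fails the run):
1. the griddle's front is levered up and stands on the bar (angle between griddle's own z axis and vertical above 0.07 rad and contact force between pry_bar and griddle above 10 N), for 0.2 s.
2. with the griddle still up, the shim lies under the front runner and its step is pressed lightly against the runner (x of shim_step in the frame of griddle between -0.076 and -0.046 m and y of shim_step in the frame of griddle between -0.07 and -0.005 m and angle between the x axis of shim and the x axis of griddle, either way round below 0.17 rad and angle between griddle's own z axis and vertical above 0.06 rad and contact force between shim and griddle above 1.5 N), for 0.04 s.
At the end, for the whole second after the job is handed in: The griddle rests on the shim, tipped 0.036 to 0.056 rad, its origin within 10 mm of its start; the step is 34 to 64 mm behind the front edge, 5 to 70 mm right of the middle, square within 0.17 rad; the bar lies still, clear of the griddle's front edge, its grip below 60 mm (x of shim_step in the frame of griddle between -0.076 and -0.046 m and y of shim_step in the frame of griddle between -0.07 and -0.005 m and angle between the x axis of shim and the x axis of griddle, either way round below 0.17 rad and angle between griddle's own z axis and vertical between 0.036 and 0.056 rad and contact force between shim and griddle above 10 N and x of claw_tip in the frame of griddle below -0.118 m and height (world z) of bar_grip below 0.06 m and linear speed of pry_bar below 0.02 m/s and linear speed of griddle below 0.01 m/s and distance of griddle from where it was at the start of the episode below 0.01 m); the robot touches nothing.
It fails at once if the griddle is shoved out of place (its origin more than 14 mm from the start, of which levering takes 8) (distance of griddle from where it was at the start of the episode above 0.014 m).
It fails at once if the griddle drops or is jerked (turns faster than 0.6 rad/s) (angular speed of griddle above 0.6 rad/s).
It fails at once if the shim is forced against the raised griddle with more than 15 N (contact force between shim and griddle above 15 N and angle between griddle's own z axis and vertical above 0.06 rad).
It fails at once if the robot itself touches the griddle with more than 3 N (contact force between any of the fingers, the arm and griddle above 3 N).
It fails at once if a bystander is moved more than 20 mm (distance of any of salt_shaker, spice_jar, steel_cup, tongs from where it was at the start of the episode above 0.02 m).
It also fails if it takes over 69 s, if anything falls off the work surface, if the arm or the gripper's body presses on something with over 40 N, if the wrist force passes 120 N, or if a joint passes its speed limit or range.

## Robot

A 7-joint arm with a two-finger parallel gripper is mounted at the origin on a cart in front of the work surface, level with it; the furniture and walls round the work are solid. World frame = base frame: x ahead of the robot, y to its left, z up, the work surface at z = 0. Lengths are in mm, angles in rad, forces in N, time in s.
With the tool pointing down it reaches from about 400 to 875 mm from the base axis. Payload 4.4 kg.
Tool frame: the origin (TCP) lies midway between the tips of the shut fingers; the grasp point (between the pads) lies 19 mm behind it; z points along the fingers, y is the line along which they close (so a half turn about z gives the same grasp; the last joint's range is limited). The gripper opens to 85 mm and grips with 20 to 120 N. Pads are 22 mm wide; open, the fingers measure 114 mm over their backs; the gripper's body (76 mm by 85 mm) begins 54 mm behind the grasp point. The pads swing forward as they close: fully open they stand 13 mm farther back than shut.
Start: joints at [1.081, 0.628, 0.038, 1.517, -0.027, 0.996, -0.02], TCP at [267.327, -592.498, 201.713] pointing down, gripper open.
Joint ranges: [-3.06, 3.06], [-0.37, 2.12], [-1.25, 1.32], [0.18, 2.47], [-1.1, 4.24], [0.23, 1.98], [-2.94, 2.94]. Speed limits (rad/s): [2.57, 2.57, 3.14, 3.14, 3.14, 3.14, 3.14].

## Interface

Orientations are given as [roll, pitch, yaw] about the fixed x, y, z axes, in that order (R = Rz(yaw) Ry(pitch) Rx(roll)).
In Python, from cell import ctrl gives the robot as it stands. The module is installed in compiled form; this text tells all that it offers.
- The arm moves only by the tool step_arm, never from a script. Its argument "commands" is one flat list of numbers, 7 for each row, row after row: the shift along the tool's x, y, z in cm, then the turn, a rotation vector about the tool's x, y, z in rad, then the opening, from 0 (shut) to 1 (fully open). A call has 1 to 10 rows; each row is the pose to reach, as a shift and turn from the pose commanded when the call began, along the tool's axes at that moment; what a row does not reach only later rows make up. A row lasts 1/10 s, in which the tool goes at most 50 mm and 8.59 degrees, less where a joint would pass 70% of its speed; a pose out of reach is approached as far as the arm can. A call with a gripper value outside its range is refused whole. The fingers move at their own pace and stop on an object; the grip force is fixed at half the most. Time passes only in rows, so rows that repeat a pose let the fingers close. It gives the time, the measured TCP pose, the force, the opening and the grip force at its end, in the units of the state.
- ctrl.read_state(): the state, without advancing time (a new reading comes with each control period).
- ctrl.get_image(name): name is "side" or "top"; returns a dict with "image" (420x560x3 uint8, red, green, blue), "range_z" (420x560 float32, mm along the optical axis (not along the pixel's ray), 0 where there is no reading), "vfov" (degrees; the focal length in pixels is half the picture's height over the tangent of half this angle, whatever the lens; pixels are square), "cx", "cy" (the principal point, pixels), "world_to_cam" (4x4, takes a point from world to camera coordinates). Camera axes: x right, y down, z forward; pixel columns grow to the right and rows downward; lengths in mm; the calibration is good to about 2 mm. A picture is of the moment at which its call begins.
- ctrl.finish_job(): hands the job in; it is judged then, once.
The state is a dict: "clock": time; "qpos": joint angles; "qd": joint speeds; "tau": joint torques, N m; "eef_pos": TCP position; "tool_rot": TCP orientation; "force": force on the tool from outside, world axes, zero at the start; "torque": the same for the moment, N m; "width": finger opening in mm; "gripper_force": force on a finger pad.
Only numpy, scipy, OpenCV 4.12 (cv2) and the standard library are available. Lean on these libraries where they do the work, as an engineer would, in place of code of your own. Each camera call takes 0.05 s, during which the arm holds its last target. There are 200 camera calls.

## Working session

There is one attempt and no reset: what is moved stays moved. The work goes in short steps, Python scripts to look and compute and a tool call to move; the robot and the scene stay as the last step left them, time stands still between calls to the robot, and variables do not carry over. Pictures are saved under pics/ and viewed, at most 10 in all, crops included, and the job is handed in when it is done.

Besides the shell and the picture viewer there is one more tool, called after ">>>" in YAML: its name, and indented under it one key for each argument. step_arm: Moves the arm, as the interface text tells. Its arguments: {"type":"object","properties":{"commands":{"type":"array"}},"required":["commands"]}

```bash
mkdir -p pics; cat > h.py <<'E'
import numpy as np, cv2
from cell import ctrl
from scipy.spatial.transform import Rotation as R
def shot(n):
    d=ctrl.get_image(n); d['f']=d['image'].shape[0]/2/np.tan(np.radians(d['vfov'])/2); d['T']=np.array(d['world_to_cam']); return d
def cloud(d):
    z=d['range_z'].astype(float); v,u=np.indices(z.shape)
    p=np.stack([(u-d['cx'])/d['f']*z,(v-d['cy'])/d['f']*z,z],-1)
    Ti=np.linalg.inv(d['T']); w=p@Ti[:3,:3].T+Ti[:3,3]; w[z==0]=np.nan; return w
def proj(d,p):
    c=d['T'][:3,:3]@np.array(p,float)+d['T'][:3,3]; return c[:2]/c[2]*d['f']+[d['cx'],d['cy']]
def ray(d,u,v,z):
    Ti=np.linalg.inv(d['T']); r=Ti[:3,:3]@[(u-d['cx'])/d['f'],(v-d['cy'])/d['f'],1]; o=Ti[:3,3]; return o+r*(z-o[2])/r[2]
E
python3 - <<'E'
from h import *
for n in('top','side'):
    d=shot(n); cv2.imwrite(f'pics/{n}0.png',d['image'][:,:,::-1]); np.savez(f'{n}0.npz',**{k:np.array(v) for k,v in d.items()})
    print(n,d['f'],d['cx'],d['cy'],np.linalg.inv(d['T']).round(3).tolist())
s=ctrl.read_state(); print({k:np.round(v,3).tolist() for k,v in s.items()})
E
```

```text
top 508.1203285768711 281.81510050975436 206.9594331267257 [[-0.024, -0.996, 0.088, 451.237], [-1.0, 0.024, 0.003, -164.311], [-0.005, -0.088, -0.996, 1471.683], [0.0, 0.0, 0.0, 1.0]]
side 389.39698737638093 275.88988343370505 208.65764451010253 [[-0.989, -0.092, 0.113, 462.541], [-0.145, 0.536, -0.832, 641.634], [0.016, -0.839, -0.543, 645.695], [0.0, 0.0, 0.0, 1.0]]
{'clock': 0.1, 'qpos': [1.081, 0.629, 0.038, 1.518, -0.027, 0.996, -0.02], 'qd': [0.002, -0.004, -0.001, -0.003, 0.0, 0.0, 0.0], 'tau': [0.005, -56.453, 1.231, -19.397, 0.011, 0.005, 0.0], 'eef_pos': [267.073, -591.94, 200.862], 'tool_rot': [-3.14, 0.0, 0.424], 'force': [0.53, 0.306, 0.419], 'torque': [-0.013, -0.011, 0.003], 'gripper_force': 0.0, 'width': 85.342}
```

View pics/top0.png

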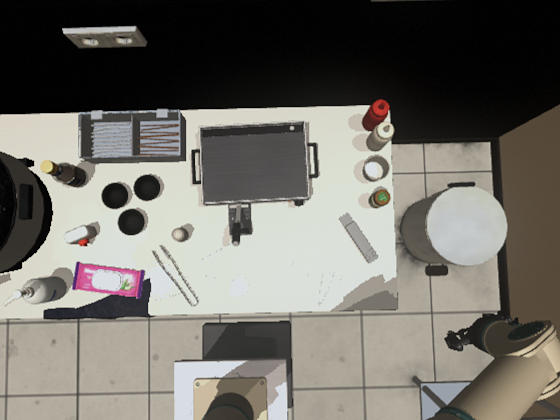

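View pics/side0.png

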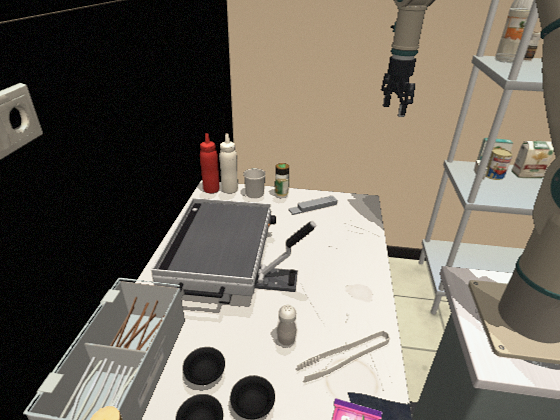

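The top view shows the griddle at (255,163), bar and block at (240,225), shim at (358,237) with its tongue at the upper-left end (345,215), tongs at (176,275), shaker at (180,234), and jar and cup at (378,185). The side view shows the bar's grip sloping up at (300,235) and the shim at (313,206).

```bash
python3 - <<'E'
from h import *
D={n:{k:(v if v.ndim else v.item()) for k,v in np.load(f'{n}0.npz').items()} for n in('top','side')}
t=D['top'];W=cloud(t);im=t['image'].astype(int)
print('table z',np.nanmedian(W[240:300,260:330,2]))
# shim
reg=np.zeros(im.shape[:2],bool);reg[205:270,335:385]=1
def rect(m,name):
    p=W[m][:,:2].astype(np.float32); r=cv2.minAreaRect(p); print(name,len(p),np.round(r[0],1),np.round(r[1],1),r[2], cv2.boxPoints(r).round(0).tolist())
m=reg&(W[...,2]>11)&(W[...,2]<30); rect(m,'shim thick depth')
g=im.max(2); m2=(reg&(g<175)).astype(np.uint8)
c=max(cv2.findContours(m2,cv2.RETR_EXTERNAL,cv2.CHAIN_APPROX_NONE)[0],key=cv2.contourArea)
mm=np.zeros_like(m2);cv2.drawContours(mm,[c],-1,1,-1); 
P=np.array([ray(t,u,v,9)[:2] for v,u in zip(*np.nonzero(mm))],np.float32); r=cv2.minAreaRect(P);print('shim colour',r,cv2.boxPoints(r).round(0).tolist(),P[mm[mm>0]>0].mean(0))
# griddle body from cloud (top)
z=W[...,2]; reg[:]=0;reg[110:215,190:325]=1
rect(reg&(z>60)&(z<110),'griddle all')
mb=(reg&(z>60)&(z<110)).astype(np.uint8); mb=cv2.morphologyEx(mb,cv2.MORPH_OPEN,np.ones((25,25),np.uint8)); rect(mb>0,'griddle pan')
print('z pct',np.nanpercentile(z[mb>0],[5,50,95]))
# bar: black grip
s=D['side'];S=cloud(s)
for n,Wc in(('top',W),('side',S)):
    q=Wc.reshape(-1,3); k=(q[:,0]>380)&(q[:,0]<545)&(q[:,1]>-80)&(q[:,1]<60)&(q[:,2]>35)&(q[:,2]<190)
    q=q[k];print(n,len(q)); 
    for a in range(35,190,15):
        h=q[(q[:,2]>=a)&(q[:,2]<a+15)]
        if len(h):print(a,len(h),h.mean(0).round(1),h[:,1].min().round(1),h[:,1].max().round(1))
# fulcrum top 14..27
q=W.reshape(-1,3);k=(q[:,0]>380)&(q[:,0]<545)&(q[:,1]>-80)&(q[:,1]<60)&(q[:,2]>12)&(q[:,2]<30);rr=cv2.minAreaRect(q[k][:,:2].astype(np.float32));print('fulcrum',rr,cv2.boxPoints(rr).round(0).tolist())
for nm,b in dict(salt=(225,245,170,192),jar=(180,215,365,395),cup=(150,182,360,392),tongs=(240,310,145,205)).items():
    q=W[b[0]:b[1],b[2]:b[3]].reshape(-1,3);q=q[(q[:,2]>8)&(q[:,2]<130)];print(nm,len(q),q.min(0).round(0),q.max(0).round(0))
E
```

```text
table z 0.5242359337298694
shim thick depth 512 [ 501.5 -406.2] [152.4 112. ] 24.67379379272461 [[409.0, -387.0], [456.0, -489.0], [594.0, -425.0], [547.0, -324.0]]
shim colour ((487.74737548828125, -376.5815124511719), (154.30819702148438, 34.50452423095703), 31.852474212646484) [[413.0, -403.0], [431.0, -432.0], [562.0, -351.0], [544.0, -321.0]] [ 486.5755  -376.88132]
griddle all 8786 [686.8 -84.6] [252.  352.9] 1.7076466083526611 [[556.0, 88.0], [566.0, -265.0], [818.0, -257.0], [807.0, 96.0]]
griddle pan 2628 [ 690.1 -117.5] [164.3 159.2] 88.75113677978516 [[609.0, -198.0], [768.0, -201.0], [772.0, -37.0], [612.0, -34.0]]
z pct [75.3531299  80.19280209 85.16529853]
top 195
50 1 [542.4 -42.8  62.4] -42.8 -42.8
65 11 [542.7 -36.   75.5] -43.1 -30.3
80 6 [538.8 -38.3  84. ] -42.3 -30.8
110 12 [531.5 -38.  121.2] -45.4 -31.6
125 42 [521.3 -36.7 133.3] -46.5 -27.5
140 36 [507.4 -38.4 148.5] -47.4 -28.4
155 45 [493.  -39.7 162.9] -48.5 -29.8
170 42 [481.3 -39.1 174.2] -46.9 -30.7
side 416
50 1 [544.6 -29.5  64.2] -29.5 -29.5
65 27 [539.8 -30.   74.5] -40.4 -27.2
80 41 [531.  -31.4  86.9] -40.8 -26.7
95 25 [525.5 -30.5 102.3] -39.7 -27.1
110 42 [525.1 -28.5 119.1] -38.7 -24.8
125 77 [515.3 -30.  132.4] -43.2 -24.8
140 74 [502.7 -30.2 147.7] -44.5 -24.3
155 82 [489.1 -31.3 162.7] -46.0 -25.5
170 47 [479.6 -34.6 174. ] -46.6 -27.5
fulcrum ((509.72998046875, -36.51500701904297), (60.6525764465332, 71.68607330322266), 88.64781951904297) [[473.0, -66.0], [545.0, -68.0], [546.0, -7.0], [475.0, -5.0]]
salt 206 [489. 107.   9.] [535. 161.  97.]
jar 317 [ 572. -463.   10.] [ 652. -407.  115.]
cup 381 [ 645. -480.    8.] [ 741. -390.   82.]
tongs 241 [299.  71.   8.] [493. 236.  54.]
```

```bash
python3 - <<'E'
from h import *
D={n:{k:(v if v.ndim else v.item()) for k,v in np.load(f'{n}0.npz').items()} for n in('top','side')}
a=D['top']['image'][112:262,188:388][:,:,::-1]
cv2.imwrite('pics/c0.png',cv2.resize(a,(800,600),interpolation=cv2.INTER_CUBIC))
b=D['side']['image'][180:330,150:350][:,:,::-1]
cv2.imwrite('pics/c1.png',cv2.resize(b,(800,600),interpolation=cv2.INTER_CUBIC))
E
```

```text
(no output)
```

View pics/c0.png

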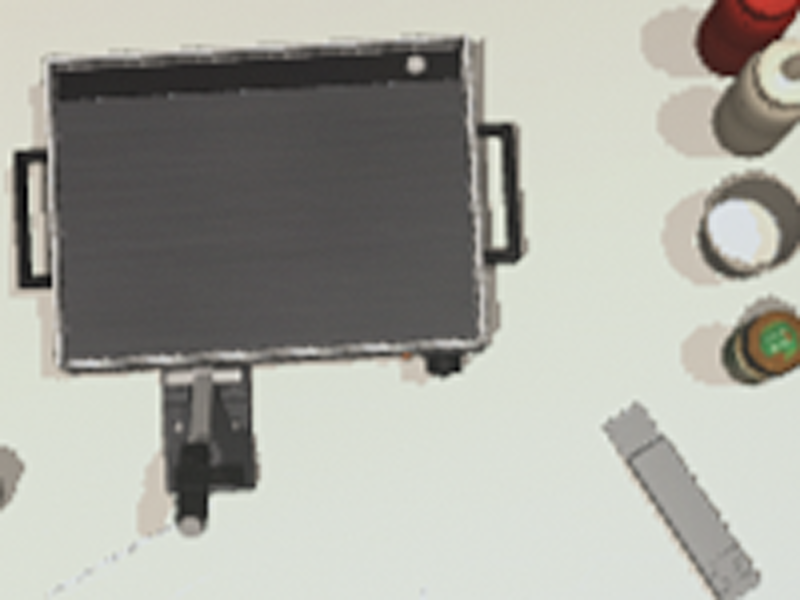

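View pics/c1.png

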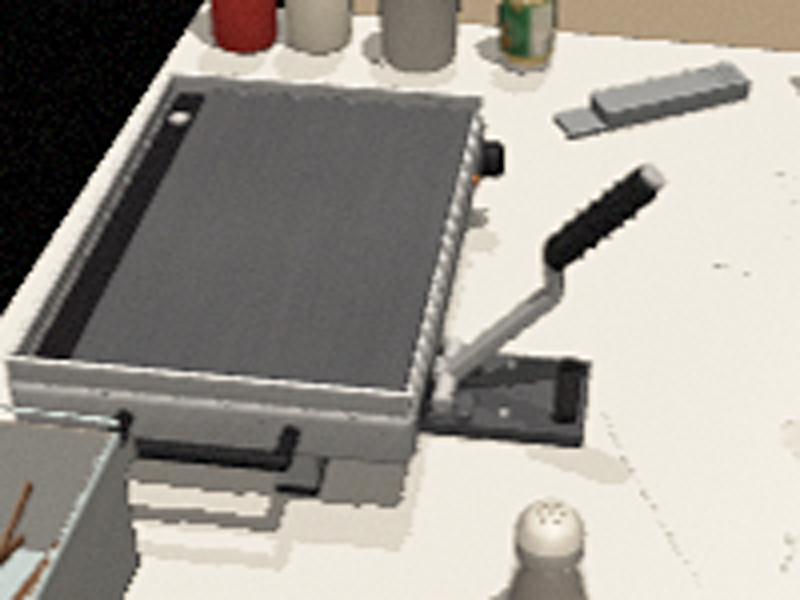

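The crops show the pan's top corners in c0 at (62,368), (488,347), (48,58) and (465,40). The shim's step edge is at (628,460)–(663,437), its tongue points to the upper left, and the block lies at (163–256, 370–490). In c1 the bar's claw is under the front lip at (445,385).

```bash
cat >> h.py <<'E'
def plan(p,rot):
    """shift (cm) and turn from the measured TCP pose to TCP p, orientation rot (Rotation), tool axes"""
    s=ctrl.read_state(); A=R.from_euler('xyz',s['tool_rot']); 
    print('at',np.round(s['eef_pos'],1),np.round(s['tool_rot'],3),'F',np.round(s['force'],1),'w',round(s['width'],1),'t',round(s['clock'],2),'q',np.round(s['qpos'],2))
    print('shift cm',(A.inv().apply(np.array(p)-s['eef_pos'])/10).round(2),'turn',(A.inv()*rot).as_rotvec().round(3))
def tool(yaw,tilt=0,):  # down, tilt>0: fingers point back to the robot
    return R.from_euler('z',yaw)*R.from_euler('y',tilt)*R.from_euler('x',np.pi)
E
python3 - <<'E'
from h import *
D={n:{k:(v if v.ndim else v.item()) for k,v in np.load(f'{n}0.npz').items()} for n in('top','side')}
t,s=D['top'],D['side']
c0=lambda x,y,z:ray(t,188+x/4-.4,112+y/4-.4,z)[:2].round(1)
c1=lambda x,y,z:ray(s,150+x/4-.4,180+y/4-.4,z)[:2].round(1)
P=[c0(62,368,90),c0(488,347,90),c0(48,58,90),c0(465,40,90)];print('pan top',P)
Q=[c1(412,395,90),c1(480,98,90),c1(10,360,90),c1(172,78,90)];print('pan side',Q)
print('fulcrum top',c0(170,490,25),c0(256,488,25),c0(163,372,25),c0(248,372,25))
print('fulcrum side',c1(580,442,22),c1(592,360,22))
print('shim top step',c0(628,460,18),c0(663,437,18),'end',c0(720,602,18),c0(760,578,18),'tip',c0(603,425,6),c0(640,402,6))
print('shim side step',c1(600,120,18),c1(592,95,18),'end',c1(749,96,18),c1(730,65,18),'tip',c1(572,137,6),c1(556,117,6))
print('grip end top',c0(190,526,175),'side',c1(653,178,175))
E
```

```text
pan top [array([587.9,  54.9]), array([ 595.2, -236.5]), array([803.9,  62.4]), array([ 809.3, -226.7])]
pan side [array([587.5,  59.7]), array([ 598.4, -228.4]), array([800.6,  67.9]), array([ 808.2, -218. ])]
fulcrum top [505.3 -10.8] [505.2 -72. ] [589.7  -7. ] [588.2 -67.8]
fulcrum side [503.   10.5] [503.1 -58.2]
shim top step [ 519.  -337.9] [ 534.9 -363.5] end [ 416.6 -399.7] [ 432.8 -428.8] tip [ 545.3 -322.2] [ 561.3 -349.5]
shim side step [ 523.6 -326.1] [ 532.9 -359.8] end [ 414.9 -378.8] [ 430.3 -422.5] tip [ 543.1 -318.1] [ 558.  -343.2]
grip end top [476.5 -39.1] side [475.5 -33. ]
```

```bash
python3 - <<'E'
from h import *
plan([538.5,-36.5,200],tool(.03,.6))
E
```

```text
at [ 267.1 -591.9  200.9] [-3.14   0.     0.424] F [0.5 0.3 0.4] w 85.3 t 0.1 q [ 1.08  0.63  0.04  1.52 -0.03  1.   -0.02]
shift cm [ 47.58 -39.47   0.15] turn [ 0.116 -0.592  0.382]
```

>>> step_arm:
  commands: [47.6,-39.5,0,0.12,-0.59,0.38,0.6,47.6,-39.5,0,0.12,-0.59,0.38,0.6,47.6,-39.5,0,0.12,-0.59,0.38,0.6,47.6,-39.5,0,0.12,-0.59,0.38,0.6,47.6,-39.5,0,0.12,-0.59,0.38,0.6,47.6,-39.5,0,0.12,-0.59,0.38,0.6,47.6,-39.5,0,0.12,-0.59,0.38,0.6,47.6,-39.5,0,0.12,-0.59,0.38,0.6,47.6,-39.5,0,0.12,-0.59,0.38,0.6,47.6,-39.5,0,0.12,-0.59,0.38,0.6]

```text
clock: 1.1
eef_pos: [485.2, -145.6, 201.3]
tool_rot: [-3.138, 0.599, 0.033]
force: [0.9, -0.8, 0.3]
width: 51.4
gripper_force: 0.0
```

```bash
python3 - <<'E'
from h import *
plan([538.5,-36.5,176],tool(.03,.6))
E
```

```text
at [ 485.2 -145.6  201.3] [-3.138  0.599  0.033] F [ 0.9 -0.8  0.3] w 51.4 t 1.1 q [ 0.03  0.8   0.24  1.39 -0.02  1.55 -1.28]
shift cm [  6.13 -10.73  -1.08] turn [-0.002 -0.001  0.003]
```

>>> step_arm:
  commands: [6.1,-10.7,-1.1,0,0,0,0.6,6.1,-10.7,-1.1,0,0,0,0.6,6.1,-10.7,-1.1,0,0,0,0.6,6.1,-10.7,-1.1,0,0,0,0.6,6.1,-10.7,-1.1,0,0,0,0.6]

```text
clock: 1.6
eef_pos: [537.4, -39.9, 176.3]
tool_rot: [-3.14, 0.6, 0.032]
force: [0.5, 0.0, 0.5]
width: 51.2
gripper_force: 0.0
```

```bash
python3 - <<'E'
from h import *
plan([499,-36.5,118],tool(.03,.6))
d=shot('side');a=d['image'][100:280,150:390][:,:,::-1].copy()
p=ctrl.read_state()['eef_pos'];u=proj(d,p)-[150,100];print(u)
cv2.circle(a,tuple(int(x) for x in u),1,(0,0,255),-1)
t=shot('top');b=t['image'][130:270,180:340][:,:,::-1].copy();v=proj(t,p)-[180,130];cv2.circle(b,tuple(int(x) for x in v),1,(0,0,255),-1)
a=cv2.resize(a,(400,300));b=cv2.resize(b,(400,350));c=np.zeros((350,800,3),np.uint8);c[:300,:400]=a;c[:,400:]=b;cv2.imwrite('pics/p1.png',c)
E
```

```text
at [537.4 -39.9 176.3] [-3.14   0.6    0.032] F [0.5 0.  0.5] w 51.2 t 1.6 q [-0.1   0.89  0.21  1.27 -0.1   1.6  -1.42]
shift cm [ 0.13 -0.46  6.98] turn [-0.    -0.     0.002]
[134.22811098 118.49975373]
```

View pics/p1.png

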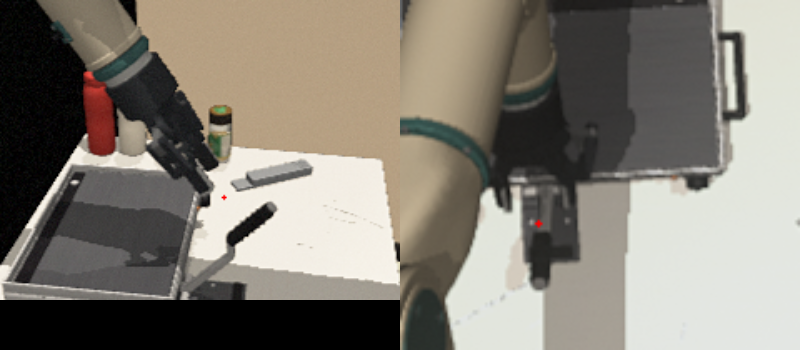

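The fingers straddle the bar, with the TCP dot on its line at (538,223). I'll advance and close.

>>> step_arm:
  commands: [0.1,-0.2,3.5,0,0,0,0.6,0.1,-0.2,7,0,0,0,0.6,0.1,-0.2,7,0,0,0,0.6,0.1,-0.2,7,0,0,0,0,0.1,-0.2,7,0,0,0,0,0.1,-0.2,7,0,0,0,0,0.1,-0.2,7,0,0,0,0,0.1,-0.2,7,0,0,0,0,0.1,-0.2,7,0,0,0,0]

```text
clock: 2.6
eef_pos: [499.5, -37.9, 118.4]
tool_rot: [-3.138, 0.598, 0.033]
force: [0.2, -0.6, -0.4]
width: 0.2
gripper_force: 0.0
```

```bash
python3 - <<'E'
from h import *
plan([499,-36.5,118],tool(.03,.6))
d=shot('side');a=d['image'][130:310,150:390][:,:,::-1]
cv2.imwrite('pics/p2.png',cv2.resize(a,(800,600)))
E
```

```text
at [499.5 -37.9 118.4] [-3.138  0.598  0.033] F [ 0.2 -0.6 -0.4] w 0.2 t 2.6 q [-0.1   0.89  0.2   1.44 -0.1   1.42 -1.42]
shift cm [-0.01 -0.14  0.06] turn [-0.001 -0.002  0.003]
```

View pics/p2.png

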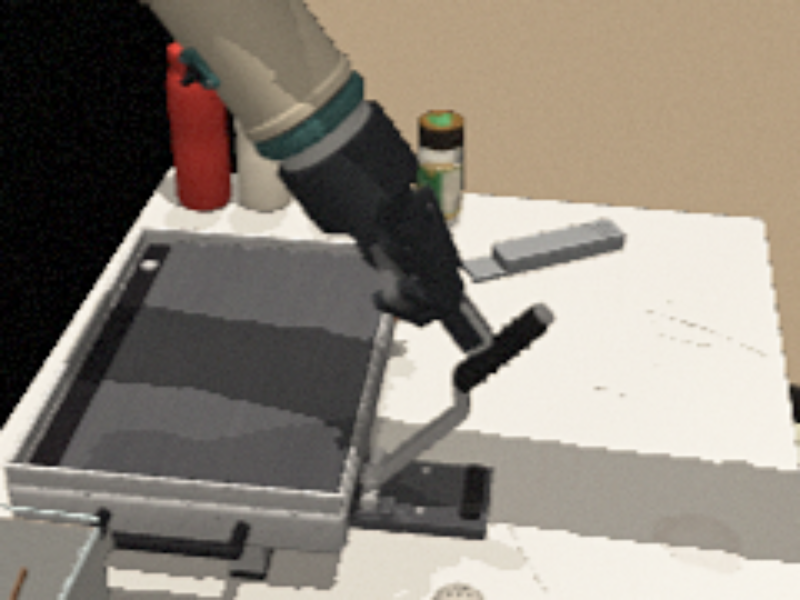

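The shut fingers end just above the grip at (485,345), so they missed it. I'll triangulate the grip from the two first views.

```bash
python3 - <<'E'
from h import *
D={n:{k:(v if v.ndim else v.item()) for k,v in np.load(f'{n}0.npz').items()} for n in('top','side')}
t,s=D['top'],D['side']
def tri(a,b):
    L=[]
    for d,(u,v) in((t,a),(s,b)):
        Ti=np.linalg.inv(d['T']); r=Ti[:3,:3]@[(u-d['cx'])/d['f'],(v-d['cy'])/d['f'],1]; r/=np.linalg.norm(r); L.append((Ti[:3,3],r))
    M=sum(np.eye(3)-np.outer(r,r) for o,r in L); q=sum((np.eye(3)-np.outer(r,r))@o for o,r in L); p=np.linalg.solve(M,q)
    return p.round(1),[round(float(np.linalg.norm(np.cross(p-o,r))),1) for o,r in L]
T=lambda x,y:(188+x/4-.4,112+y/4-.4); S=lambda x,y:(150+x/4-.4,180+y/4-.4)
print('grip end cap',tri(T(190,524),S(653,178)))
print('grip inner end',tri(T(195,450),S(558,250)))
print('pan FL',tri(T(62,368),S(412,395)),'FR',tri(T(488,347),S(480,98)),'BL',tri(T(48,58),S(10,360)),'BR',tri(T(465,40),S(172,78)))
print('block rear-left',tri(T(170,490),S(580,442)),'rear-right',tri(T(256,488),S(592,360)))
print('shim step L',tri(T(628,460),S(600,118)),'end',tri(T(740,592),S(740,80)))
d=shot('side');p=ctrl.read_state()['eef_pos'];print('tcp in p2', (proj(d,p)-[150,130])/.3)
for z in(110,120,130): print([ (proj(d,[499,-37,z])-[150,130])/.3])
E
```

```text
grip end cap (array([476.7, -38.7, 171.1]), [1.1, 1.1])
grip inner end (array([526.2, -37.7, 117.4]), [1.9, 1.9])
pan FL (array([588.3,  55.6,  86. ]), [0.0, 0.0]) FR (array([ 597.7, -236.6,   84.7]), [1.9, 1.9]) BL (array([804.4,  62.9,  85.2]), [0.8, 0.8]) BR (array([ 811.3, -226.9,   84.2]), [0.5, 0.5])
block rear-left (array([505.2,  -8.5,   3.3]), [0.9, 0.9]) rear-right (array([504.8, -71.1,  10.5]), [0.9, 0.9])
shim step L (array([ 521.9, -338.6,   11.6]), [2.6, 2.6]) end (array([ 422.3, -415.7,    9.2]), [0.8, 0.8])
tcp in p2 [501.4483289 376.3287434]
[array([501.19552541, 387.10883086])]
[array([501.9550141 , 375.14981818])]
[array([502.72422578, 363.03770606])]
```

```bash
python3 - <<'E'
from h import *
d=shot('side');a=cv2.resize(d['image'][200:275,250:350][:,:,::-1],(400,300),interpolation=cv2.INTER_CUBIC)
t=shot('top');b=cv2.resize(t['image'][180:255,190:290][:,:,::-1],(400,300),interpolation=cv2.INTER_CUBIC)
p=ctrl.read_state()['eef_pos']
for im,dd,o in((a,d,(250,200)),(b,t,(190,180))):
    u=(proj(dd,p)-o)*4; print(u); cv2.circle(im,tuple(int(x) for x in u),2,(0,0,255),-1)
cv2.imwrite('pics/p3.png',np.hstack([a,b]))
E
```

```text
[201.86871836 171.667673  ]
[186.33556183 219.59144298]
```

View pics/p3.png

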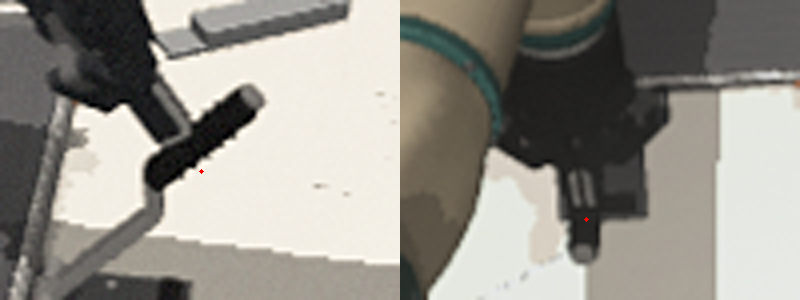

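```bash
python3 - <<'E'
from h import *
t=shot('top');W=cloud(t)
for v in range(218,246,2): print(v,[W[v,u].round(0).tolist() for u in (233,235,237)])
s=shot('side');S=cloud(s)
print('side')
for k in range(0,12): 
    u,v=284+k*1.6,217+k*2.4; u,v=int(round(u)),int(round(v)); print((u,v),S[v,u].round(0).tolist())
E
```

```text
218 [[540.0, -35.0, 182.0], [539.0, -42.0, 200.0], [539.0, -47.0, 199.0]]
220 [[535.0, -36.0, 184.0], [534.0, -42.0, 195.0], [534.0, -46.0, 187.0]]
222 [[530.0, -35.0, 182.0], [530.0, -40.0, 175.0], [530.0, -45.0, 179.0]]
224 [[525.0, -34.0, 172.0], [525.0, -40.0, 176.0], [525.0, -45.0, 173.0]]
226 [[520.0, -34.0, 174.0], [520.0, -39.0, 169.0], [520.0, -44.0, 170.0]]
228 [[516.0, -33.0, 159.0], [516.0, -38.0, 162.0], [516.0, -43.0, 161.0]]
230 [[511.0, -32.0, 152.0], [511.0, -37.0, 155.0], [511.0, -42.0, 151.0]]
232 [[506.0, -32.0, 152.0], [505.0, -38.0, 158.0], [506.0, -42.0, 152.0]]
234 [[500.0, -32.0, 157.0], [500.0, -37.0, 157.0], [500.0, -43.0, 165.0]]
236 [[495.0, -33.0, 163.0], [495.0, -38.0, 160.0], [495.0, -43.0, 163.0]]
238 [[490.0, -33.0, 170.0], [489.0, -39.0, 176.0], [489.0, -44.0, 175.0]]
240 [[484.0, -34.0, 177.0], [484.0, -39.0, 172.0], [484.0, -44.0, 169.0]]
242 [[479.0, -34.0, 181.0], [479.0, -39.0, 176.0], [479.0, -44.0, 178.0]]
244 [[474.0, -33.0, 172.0], [474.0, -38.0, 172.0], [474.0, -44.0, 172.0]]
side
(284, 217) [536.0, -24.0, 192.0]
(286, 219) [531.0, -22.0, 189.0]
(287, 222) [530.0, -27.0, 178.0]
(289, 224) [526.0, -32.0, 170.0]
(290, 227) [523.0, -26.0, 167.0]
(292, 229) [519.0, -28.0, 161.0]
(294, 231) [514.0, -30.0, 154.0]
(295, 234) [512.0, -32.0, 145.0]
(297, 236) [507.0, -27.0, 144.0]
(298, 239) [505.0, -28.0, 136.0]
(300, 241) [509.0, -197.0, 1.0]
(302, 243) [503.0, -191.0, -0.0]
```

```bash
python3 - <<'E'
from h import *
D={n:{k:(v if v.ndim else v.item()) for k,v in np.load(f'{n}0.npz').items()} for n in('top','side')}
s=D['side']
for z in(201,214,230,245): print(z,proj(s,[267.1,-592,z]).round(1))
S=cloud(s); q=S[60:125,370:430].reshape(-1,3); q=q[(abs(q[:,0]-267)<80)&(abs(q[:,1]+592)<80)&(q[:,2]>150)&(q[:,2]<300)]
print(len(q),q[np.argsort(q[:,2])[:12]].round(0).tolist())
m=[(v,u) for v in range(60,130) for u in range(370,430) if abs(S[v,u,1]+592)<80 and S[v,u,2]>150]; m.sort(reverse=True); print(m[:8])
E
```

```text
201 [390.1 124.4]
214 [390.9 120.5]
230 [391.8 115.6]
245 [392.6 111. ]
286 [[246.0, -550.0, 245.0], [240.0, -550.0, 245.0], [256.0, -545.0, 246.0], [250.0, -546.0, 246.0], [244.0, -547.0, 246.0], [284.0, -634.0, 246.0], [290.0, -633.0, 246.0], [253.0, -544.0, 246.0], [278.0, -634.0, 247.0], [287.0, -631.0, 247.0], [259.0, -550.0, 247.0], [294.0, -629.0, 247.0]]
[(116, 403), (116, 402), (116, 401), (116, 400), (116, 399), (116, 398), (115, 404), (115, 403)]
```

The camera puts the physical fingertips about 31 mm short of the reported TCP along the tool axis. It did so at the start pose too. I'll reopen and go 30 mm deeper.

>>> step_arm:
  commands: [0,0,0,0,0,0,0.6,0,0,0,0,0,0,0.6,0,0,0,0,0,0,0.6,0,0,1.5,0,0,0,0.6,0,0,3.0,0,0,0,0.6,0,0,3.0,0,0,0,0.6]

```text
clock: 3.5
eef_pos: [480.4, -38.3, 92.7]
tool_rot: [-3.138, 0.602, 0.033]
force: [0.5, -0.1, -0.2]
width: 51.1
gripper_force: 0.0
```

>>> step_arm:
  commands: [0,0,0,0,0,0,0,0,0,0,0,0,0,0,0,0,0,0,0,0,0,0,0,0,0,0,0,0,0,0,0,0,0,0,0,0,0,0,0,0,0,0]

```text
clock: 4.1
eef_pos: [482.9, -38.3, 93.8]
tool_rot: [-3.138, 0.597, 0.033]
force: [1.2, 0.5, 3.8]
width: 19.2
gripper_force: 60.6
```

```bash
python3 - <<'E'
from h import *
plan([499,-36.5,118],tool(.03,.6))
E
```

```text
at [482.9 -38.3  93.8] [-3.138  0.597  0.033] F [1.2 0.5 3.8] w 19.2 t 4.1 q [-0.1   0.9   0.2   1.5  -0.1   1.35 -1.41]
shift cm [-0.03 -0.14 -2.91] turn [-0.002 -0.003  0.003]
```

```bash
cat >> h.py <<'E'
def arc(heel,phis,yaw=.03):
    """swing about the bar's heel; phi>0 lowers the handle; rows in tool axes"""
    s=ctrl.read_state(); A=R.from_euler('xyz',s['tool_rot']); p=np.array(s['eef_pos'])
    ax=np.array([-np.sin(yaw),np.cos(yaw),0])
    for f in phis:
        Q=R.from_rotvec(-f*ax); d=Q.apply(p-heel)+heel-p
        print(round(f,2),(A.inv().apply(d)/10).round(2),(A.inv()*Q*A).as_rotvec().round(3))
E
python3 - <<'E'
from h import *
arc(np.array([585,-34,20]),np.arange(.04,.401,.04))
E
```

```text
0.04 [-0.   0.   0.5] [-0.    0.04 -0.  ]
0.08 [0.01 0.   1.01] [-0.    0.08 -0.  ]
0.12 [0.05 0.   1.51] [-0.    0.12 -0.  ]
0.16 [0.1  0.   2.01] [-0.    0.16 -0.  ]
0.2 [0.18 0.   2.51] [-0.001  0.2   -0.   ]
0.24 [0.28 0.01 3.  ] [-0.001  0.24  -0.   ]
0.28 [0.39 0.01 3.5 ] [-0.001  0.28  -0.   ]
0.32 [0.53 0.01 3.98] [-0.001  0.32  -0.   ]
0.36 [0.68 0.01 4.46] [-0.001  0.36  -0.001]
0.4 [0.86 0.01 4.93] [-0.001  0.4   -0.001]
```

>>> step_arm:
  commands: [0,0,0.5,0,0.04,0,0,0.01,0,1.0,0,0.08,0,0,0.05,0,1.5,0,0.12,0,0,0.1,0,2.0,0,0.16,0,0,0.18,0,2.5,0,0.2,0,0,0.28,0,3.0,0,0.24,0,0,0.39,0,3.5,0,0.28,0,0,0.53,0,3.98,0,0.32,0,0,0.68,0,4.46,0,0.36,0,0,0.86,0,4.93,0,0.4,0,0]

```text
clock: 5.1
eef_pos: [461.3, -38.8, 48.5]
tool_rot: [-3.139, 0.197, 0.032]
force: [-0.5, 1.3, 6.8]
width: 18.7
gripper_force: 61.2
```

```bash
python3 - <<'E'
from h import *
plan([499,-36.5,118],tool(.03,.6))
arc(np.array([585,-34,20]),np.arange(.04,.44,.04))
E
```

```text
at [461.3 -38.8  48.5] [-3.139  0.197  0.032] F [-0.5  1.3  6.8] w 18.7 t 5.1 q [-0.09  0.72  0.17  1.97 -0.16  0.67 -1.36]
shift cm [ 2.34 -0.14 -7.55] turn [-0.002 -0.403  0.002]
0.04 [-0.    0.    0.51] [-0.    0.04 -0.  ]
0.08 [0.01 0.   1.02] [-0.    0.08 -0.  ]
0.12 [0.05 0.   1.52] [-0.    0.12 -0.  ]
0.16 [0.1  0.01 2.03] [-0.    0.16 -0.  ]
0.2 [0.18 0.01 2.53] [-0.     0.2   -0.001]
0.24 [0.28 0.01 3.03] [-0.     0.24  -0.001]
0.28 [0.39 0.01 3.52] [-0.     0.28  -0.001]
0.32 [0.53 0.01 4.01] [-0.001  0.32  -0.001]
0.36 [0.68 0.01 4.5 ] [-0.001  0.36  -0.001]
0.4 [0.86 0.01 4.97] [-0.001  0.4   -0.001]
```

```bash
cat >> h.py <<'E'
def arc2(heel,phis,turn,yaw=.03,gp=50):
    """grasp point follows the heel arc; tool turns only 'turn'*phi (bar slips in the pads)"""
    s=ctrl.read_state(); A=R.from_euler('xyz',s['tool_rot']); p=np.array(s['eef_pos']); z=A.apply([0,0,1])
    ax=np.array([-np.sin(yaw),np.cos(yaw),0]); g=p-gp*z
    for f in phis:
        Q=R.from_rotvec(-f*turn*ax); g2=R.from_rotvec(-f*ax).apply(g-heel)+heel; d=g2+gp*Q.apply(z)-p
        print(round(f,2),(A.inv().apply(d)/10).round(2),round(f*turn,3), 'grasp',g2.round(1))
E
python3 - <<'E'
from h import *
arc2(np.array([585,-34,20]),np.arange(.04,.45,.04),.25)
E
```

```text
0.04 [-0.15  0.    0.51] 0.01 grasp [468.1 -38.8  93. ]
0.08 [-0.29  0.    1.03] 0.02 grasp [465.3 -38.8  88.2]
0.12 [-0.4   0.    1.56] 0.03 grasp [462.7 -38.9  83.4]
0.16 [-0.49  0.    2.09] 0.04 grasp [460.2 -39.   78.4]
0.2 [-0.56  0.01  2.62] 0.05 grasp [458.  -39.1  73.4]
0.24 [-0.61  0.01  3.16] 0.06 grasp [455.9 -39.1  68.3]
0.28 [-0.64  0.01  3.71] 0.07 grasp [454.1 -39.2  63.1]
0.32 [-0.65  0.01  4.25] 0.08 grasp [452.5 -39.2  57.8]
0.36 [-0.63  0.01  4.8 ] 0.09 grasp [451.1 -39.3  52.4]
0.4 [-0.59  0.01  5.34] 0.1 grasp [449.9 -39.3  47.1]
0.44 [-0.53  0.02  5.89] 0.11 grasp [448.9 -39.3  41.6]
```

>>> step_arm:
  commands: [-0.15,0,0.51,0,0.01,0,0,-0.29,0,1.03,0,0.02,0,0,-0.4,0,1.56,0,0.03,0,0,-0.49,0,2.09,0,0.04,0,0,-0.56,0,2.62,0,0.05,0,0,-0.61,0,3.16,0,0.06,0,0,-0.64,0,3.71,0,0.07,0,0,-0.65,0,4.25,0,0.08,0,0,-0.63,0,4.8,0,0.09,0,0,-0.6,0,5.2,0,0.1,0,0]

```text
clock: 6.1
eef_pos: [445.7, -39.4, -1.4]
tool_rot: [-3.139, 0.097, 0.031]
force: [-1.6, 1.0, 20.9]
width: 19.0
gripper_force: 64.3
```

```bash
python3 - <<'E'
from h import *
plan([499,-36.5,118],tool(.03,.6))
s=shot('side');S=cloud(s);q=S.reshape(-1,3)
cv2.imwrite('pics/p4.png',cv2.resize(s['image'][170:320,150:350][:,:,::-1],(640,480),interpolation=cv2.INTER_CUBIC))
E
```

```text
at [445.7 -39.4  -1.4] [-3.139  0.097  0.031] F [-1.6  1.  20.9] w 19.0 t 6.1 q [-0.05  0.76  0.11  2.12 -0.2   0.37 -1.32]
shift cm [  4.15  -0.15 -12.4 ] turn [-0.002 -0.503  0.002]
```

View pics/p4.png

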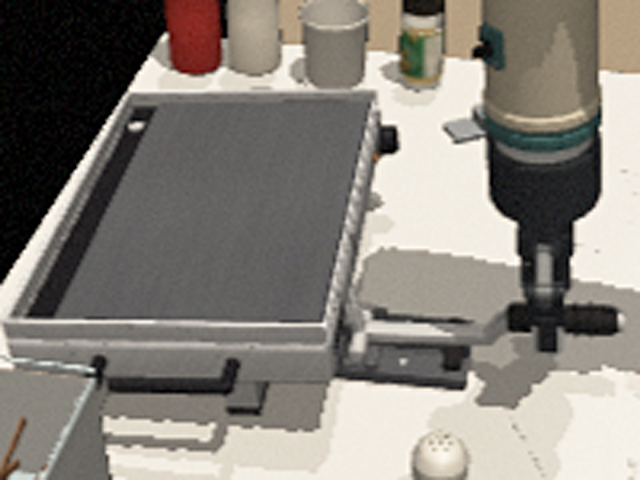

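The bar is nearly level at (400,325). I'll press about 2 mm more to seat it on the rest.

>>> step_arm:
  commands: [0,0,0.1,0,0,0,0,0,0,0.2,0,0,0,0,0,0,0.2,0,0,0,0]

```text
clock: 6.45
eef_pos: [445.6, -39.3, -2.0]
tool_rot: [-3.139, 0.097, 0.031]
force: [-4.2, 0.8, 25.0]
width: 18.8
gripper_force: 65.0
```

>>> step_arm:
  commands: [0,0,0.2,0,0,0,0,0,0,0.4,0,0,0,0,0,0,0.4,0,0,0,0,0,0,0.4,0,0,0,0]

```text
clock: 6.85
eef_pos: [445.1, -39.5, -4.0]
tool_rot: [-3.138, 0.097, 0.031]
force: [-5.9, 1.5, 48.8]
width: 19.2
gripper_force: 68.9
```

>>> step_arm:
  commands: [0,0,-0.2,0,0,0,0,0,0,-0.4,0,0,0,0,0,0,-0.4,0,0,0,0,0,0,-0.4,0,0,0,0.15,0,0,-0.4,0,0,0,0.3,0,0,-0.4,0,0,0,0.45,0,0,-0.4,0,0,0,0.6,0,0,-0.4,0,0,0,0.6]

```text
clock: 7.65
eef_pos: [445.2, -39.3, -4.1]
tool_rot: [-3.139, 0.099, 0.031]
force: [0.3, -0.1, -0.3]
width: 51.4
gripper_force: 0.0
```

```bash
python3 - <<'E'
from h import *
z=50
plan([442.8,-36.5,118],tool(.03,0))
s=shot('side');S=cloud(s);q=S.reshape(-1,3)
D={k:(v if v.ndim else v.item()) for k,v in np.load('side0.npz').items()}
S0=cloud(D)
# pan plane tilt: fit plane on plate points in both
for n,C in(('before',S0),('now',S)):
    m=C[215:275,185:250].reshape(-1,3);m=m[~np.isnan(m[:,0])];c,*_=np.linalg.lstsq(np.c_[m[:,:2],np.ones(len(m))],m[:,2],rcond=None);r=m[:,2]-np.c_[m[:,:2],np.ones(len(m))]@c;k=abs(r)<10;c,*_=np.linalg.lstsq(np.c_[m[k][:,:2],np.ones(k.sum())],m[k][:,2],rcond=None);print(n,c.round(4))
k=(q[:,0]>400)&(q[:,0]<560)&(q[:,1]>-60)&(q[:,1]<-15)&(q[:,2]>28)&(q[:,2]<100)
for a in range(400,560,20):
    h=q[k&(q[:,0]>=a)&(q[:,0]<a+20)]
    if len(h):print(a,len(h),h.max(0).round(0),np.median(h,0).round(0))
E
```

```text
at [445.2 -39.3  -4.1] [-3.139  0.099  0.031] F [ 0.3 -0.1 -0.3] w 51.4 t 7.65 q [-0.05  0.76  0.11  2.12 -0.2   0.36 -1.32]
shift cm [ -1.44  -0.32 -12.13] turn [-0.003  0.099  0.001]
before [-3.10000e-03  5.20000e-03  8.30519e+01]
now [-8.420000e-02  7.000000e-03  1.476026e+02]
400 85 [420. -28.  61.] [411. -34.  57.]
420 75 [438. -29.  60.] [429. -34.  57.]
440 1 [446. -24. 100.] [446. -24. 100.]
460 56 [480. -28.  57.] [473. -30.  52.]
480 58 [500. -29.  50.] [488. -33.  37.]
500 43 [520. -28.  34.] [510. -36.  30.]
520 34 [539. -28.  32.] [530. -34.  30.]
540 15 [557. -28.  30.] [547. -35.  29.]
```

The griddle reads 0.081 rad, fully levered, and the bar stays down by itself. Next I'll retreat upward and go to the shim.

>>> step_arm:
  commands: [0,0,-2,0,0,0,0.6,0,0,-6,0,0,0,0.6,0,0,-11,0,0,0,0.6,0,0,-13,0,0,0,0.6,0,0,-13,0,0,0,0.6]

```text
clock: 8.2
eef_pos: [460.7, -39.4, 128.1]
tool_rot: [-3.139, 0.092, 0.031]
force: [1.0, 0.4, -0.5]
width: 50.9
gripper_force: 0.0
```

```bash
python3 - <<'E'
from h import *
plan([441,-403,90],tool(.55,-.15))
E
```

```text
at [460.7 -39.4 128.1] [-3.139  0.092  0.031] F [ 1.   0.4 -0.5] w 50.9 t 8.2 q [-0.11  0.53  0.19  2.02 -0.14  0.7  -1.36]
shift cm [-2.75 36.29  3.99] turn [ 0.013  0.236 -0.52 ]
```

>>> step_arm:
  commands: [-2.7,36.3,4,0.01,0.24,-0.52,0.6,-2.7,36.3,4,0.01,0.24,-0.52,0.6,-2.7,36.3,4,0.01,0.24,-0.52,0.6,-2.7,36.3,4,0.01,0.24,-0.52,0.6,-2.7,36.3,4,0.01,0.24,-0.52,0.6,-2.7,36.3,4,0.01,0.24,-0.52,0.6,-2.7,36.3,4,0.01,0.24,-0.52,0.6,-2.7,36.3,4,0.01,0.24,-0.52,0.6,-2.7,36.3,4,0.01,0.24,-0.52,0.6,-2.7,36.3,4,0.01,0.24,-0.52,0.6]

```text
clock: 9.2
eef_pos: [437.3, -402.5, 85.4]
tool_rot: [-3.138, -0.148, 0.547]
force: [0.7, 1.4, 0.4]
width: 51.6
gripper_force: 0.0
```

```bash
python3 - <<'E'
from h import *
plan([441,-403,-18],tool(.55,-.15))
t=shot('top');cv2.imwrite('pics/p5.png',cv2.resize(t['image'][190:290,310:430][:,:,::-1],(720,600),interpolation=cv2.INTER_CUBIC))
W=cloud(t);
E
```

```text
at [ 437.3 -402.5   85.4] [-3.138 -0.148  0.547] F [0.7 1.4 0.4] w 51.6 t 9.2 q [ 0.9   0.69 -0.18  1.81 -0.06  0.61 -0.21]
shift cm [-1.23  0.27 10.27] turn [-0.003  0.002 -0.003]
```

View pics/p5.png

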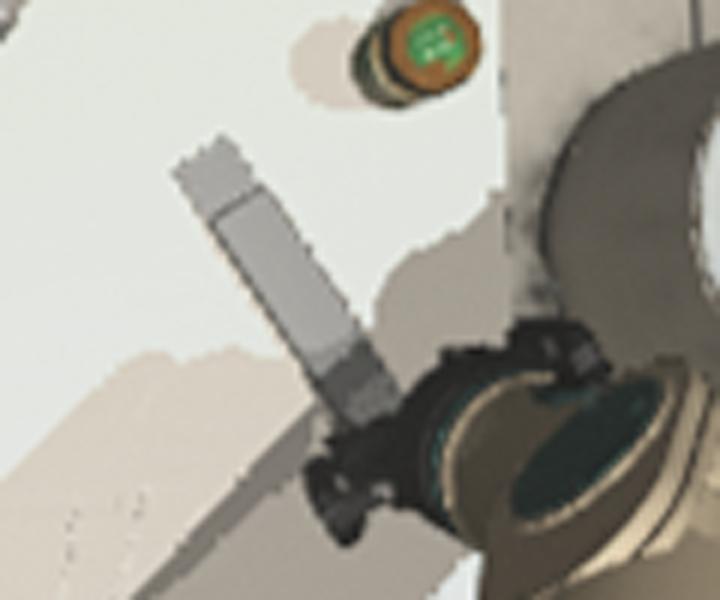

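The shim's step middle is at (240,205) and its outer end is under the gripper near (379,428). The fingers straddle its line, so I'll descend.

>>> step_arm:
  commands: [-1.2,0.2,4,0,0,0,0.6,-1.2,0.2,8,0,0,0,0.6,-1.2,0.2,10.2,0,0,0,0.6,-1.2,0.2,10.2,0,0,0,0.6]

```text
clock: 9.65
eef_pos: [441.4, -397.9, -18.4]
tool_rot: [-3.134, -0.148, 0.553]
force: [-0.8, 0.3, 0.2]
width: 51.0
gripper_force: 0.0
```

>>> step_arm:
  commands: [-0.3,0.4,0.3,0,0,0,0.6,-0.3,0.4,0.6,0,0,0,0.6,-0.3,0.4,0.6,0,0,0,0.6]

```text
clock: 9.95
eef_pos: [443.2, -408.1, -20.6]
tool_rot: [3.14, -0.148, 0.55]
force: [-0.2, 0.8, 0.9]
width: 51.2
gripper_force: 0.0
```

>>> step_arm:
  commands: [-0.1,-0.3,0.1,0,0,0,0.6,-0.1,-0.3,0.2,0,0,0,0.6,-0.1,-0.3,0.2,0,0,0,0.6,-0.1,-0.3,0.2,0,0,0,0.6]

```text
clock: 10.35
eef_pos: [440.6, -405.4, -23.6]
tool_rot: [3.141, -0.148, 0.55]
force: [-0.4, 1.4, 0.6]
width: 51.1
gripper_force: 0.0
```

Close on the shim.

>>> step_arm:
  commands: [0,0,0,0,0,0,0,0,0,0,0,0,0,0,0,0,0,0,0,0,0,0,0,0,0,0,0,0,0,0,0,0,0,0,0]

```text
clock: 10.85
eef_pos: [440.7, -405.6, -23.5]
tool_rot: [3.141, -0.148, 0.55]
force: [-1.1, 0.0, 5.4]
width: 30.1
gripper_force: 60.0
```

```bash
python3 - <<'E'
from h import *
plan([440,-403,-18],tool(.55,-.15))
t=shot('top');im=t['image'].astype(int);W=cloud(t)
reg=np.zeros(im.shape[:2],bool);reg[205:256,335:372]=1
cv2.imwrite('pics/p6.png',cv2.resize(t['image'][190:290,310:430][:,:,::-1],(720,600),interpolation=cv2.INTER_CUBIC))
E
```

```text
at [ 440.7 -405.6  -23.5] [ 3.141 -0.148  0.55 ] F [-1.1  0.   5.4] w 30.1 t 10.85 q [ 0.89  0.87 -0.17  1.84 -0.04  0.4  -0.2 ]
shift cm [ 0.15 -0.26 -0.53] turn [0.001 0.002 0.   ]
```

View pics/p6.png

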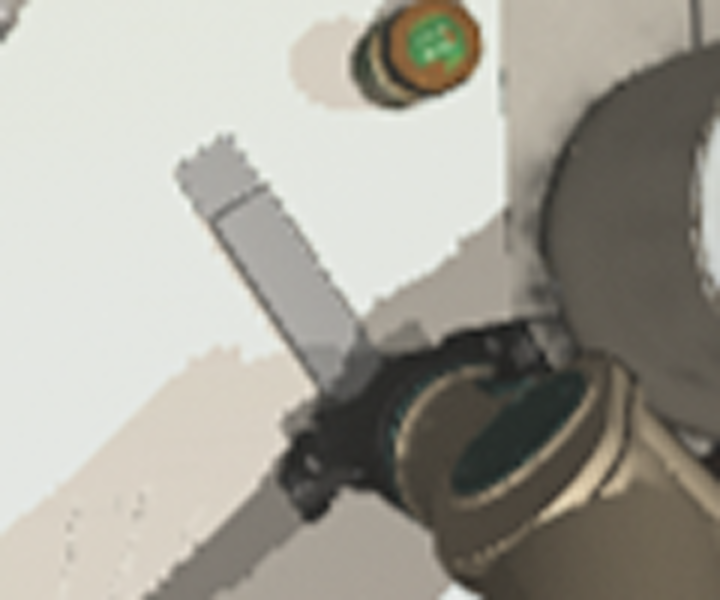

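The shim is held at its ribbed end and has not moved; the step middle is at (237,202). Joint 6 would hit its limit with this tilt nearer in, so I'll regrasp with an upright tool.

>>> step_arm:
  commands: [0,0,0,0,0,0,0.3,0,0,0,0,0,0,0.6,0,0,0,0,0,0,0.6,0,0,-1,0,0,0,0.6]

```text
clock: 11.3
eef_pos: [438.5, -404.9, -15.0]
tool_rot: [-3.139, -0.147, 0.55]
force: [-0.1, 1.5, 0.2]
width: 51.3
gripper_force: 0.0
```

```bash
python3 - <<'E'
from h import *
plan([431.5,-409,-23],tool(.555,0))
E
```

```text
at [ 438.5 -404.9  -15. ] [-3.139 -0.147  0.55 ] F [-0.1  1.5  0.2] w 51.3 t 11.3 q [ 0.9   0.85 -0.17  1.84 -0.04  0.42 -0.2 ]
shift cm [-0.92 -0.01  0.67] turn [-0.002 -0.147 -0.005]
```

>>> step_arm:
  commands: [-0.9,0,0.3,0,-0.14,0,0.6,-0.9,0,0.7,0,-0.147,0,0.6,-0.9,0,0.7,0,-0.147,0,0.6,-0.9,0,0.7,0,-0.147,0,0,-0.9,0,0.7,0,-0.147,0,0,-0.9,0,0.7,0,-0.147,0,0,-0.9,0,0.7,0,-0.147,0,0,-0.9,0,0.7,0,-0.147,0,0]

```text
clock: 12.1
eef_pos: [431.5, -411.1, -21.8]
tool_rot: [3.141, -0.0, 0.548]
force: [-1.6, 0.2, 6.2]
width: 30.2
gripper_force: 60.0
```

>>> step_arm:
  commands: [0,0,-0.4,0,0,0,0,0,0,-0.8,0,0,0,0,0,0,-0.8,0,0,0,0,0,0,-0.8,0,0,0,0]

```text
clock: 12.5
eef_pos: [432.7, -410.2, -14.1]
tool_rot: [3.141, -0.001, 0.55]
force: [-0.5, -0.2, -2.6]
width: 29.9
gripper_force: 59.3
```

```bash
python3 - <<'E'
from h import *
# where is the shim in the hand? colour mask of the part not covered by the gripper
t=shot('top');im=t['image'].astype(int);W=cloud(t)
s=ctrl.read_state();e=np.array(s['eef_pos']);yaw=s['tool_rot'][2]
sat=im.max(2)-im.min(2);g=im.mean(2)
m=np.zeros(g.shape,np.uint8);m[205:262,330:372]=1
m&=((g>110)&(g<185)&(sat<16)).astype(np.uint8)
c=max(cv2.findContours(m,cv2.RETR_EXTERNAL,cv2.CHAIN_APPROX_NONE)[0],key=cv2.contourArea).reshape(-1,2)
P=np.array([ray(t,u,v,20)[:2] for u,v in c])-e[:2]
ca,sa=np.cos(yaw),np.sin(yaw);L=np.c_[P@[ca,sa],P@[-sa,ca]]
for a in range(60,140,10):
    k=L[(L[:,0]>=a)&(L[:,0]<a+10)]
    if len(k):print(a,k[:,1].min().round(1),k[:,1].max().round(1))
print('tip along',L[:,0].max().round(1),'yaw',round(yaw,3))
z=W[...,2];k=m>0;print('z along', [(a,round(float(np.nanmedian([W[v,u,2] for v,u in zip(*np.nonzero(m)) if a<=(W[v,u,:2]-e[:2])@[ca,sa]<a+15])),1)) for a in(70,85,100,115,125)])
E
```

```text
60 -17.4 68.3
70 -18.2 49.3
80 -18.1 18.4
90 -28.5 16.9
100 -18.1 16.2
110 -16.4 17.0
120 -15.6 17.1
130 -14.8 17.1
tip along 144.8 yaw 0.55
z along [(70, 2.9), (85, 25.2), (100, 24.6), (115, 13.6), (125, 14.2)]
```

```bash
python3 - <<'E'
from h import *
plan([462,-138,-14],tool(.03,0))
E
```

```text
at [ 432.6 -410.   -14.3] [ 3.141e+00 -1.000e-03  5.500e-01] F [ 0.3 -0.4 -1. ] w 29.9 t 12.55 q [ 0.71  0.85 -0.    1.82  0.    0.48 -0.31]
shift cm [ 1.673e+01 -2.166e+01 -1.000e-02] turn [-0.    -0.001  0.52 ]
```

>>> step_arm:
  commands: [2.2,-2.7,0,0,0,0.07,0,4.4,-5.3,0,0,0,0.13,0,6.6,-8,0,0,0,0.2,0,8.8,-10.6,0,0,0,0.26,0,11,-13.3,0,0,0,0.33,0,13.2,-16,0,0,0,0.39,0,15.3,-18.6,0,0,0,0.46,0,17.4,-21.2,0,0,0,0.52,0,17.4,-21.2,0,0,0,0.52,0,17.4,-21.2,0,0,0,0.52,0]

```text
clock: 13.55
eef_pos: [470.5, -137.5, -14.1]
tool_rot: [-3.141, -0.001, 0.033]
force: [0.6, -0.5, -1.1]
width: 29.8
gripper_force: 59.6
```

```bash
python3 - <<'E'
from h import *
plan([470,-138,-14],tool(.03,0))
D={k:(v if v.ndim else v.item()) for k,v in np.load('top0.npz').items()}
t=shot('top');W=cloud(t);im=t['image'].astype(int)
# shim edges visible between gripper and pan
s=ctrl.read_state();e=np.array(s['eef_pos'])
print('z profile x,z at y=-134', [(round(float(W[v,u,0])),round(float(W[v,u,1])),round(float(W[v,u,2]),1)) for x in range(515,600,8) for u,v in [np.round(proj(t,[x,-136,20])).astype(int)]])
for x in (540,560,575):
    row=[(y,int(im[tuple(np.round(proj(t,[x,y,20])).astype(int)[::-1])].mean())) for y in range(-170,-98,4)]; print(x,row)
E
```

```text
at [ 470.5 -137.5  -14.1] [-3.141e+00 -1.000e-03  3.300e-02] F [ 0.6 -0.5 -1.1] w 29.8 t 13.55 q [ 0.14  0.78  0.14  2.11 -0.37  0.27 -0.95]
shift cm [-0.05  0.05 -0.01] turn [-0.    -0.001  0.003]
z profile x,z at y=-134 [(497, -144, 424.7), (504, -143, 396.0), (511, -143, 382.9), (539, -137, 29.2), (545, -137, 29.6), (554, -137, 28.6), (562, -137, 29.1), (571, -137, 25.3), (580, -137, 26.2), (587, -134, 11.2), (595, -135, 14.5)]
540 [(-170, 153), (-166, 153), (-162, 153), (-158, 152), (-154, 139), (-150, 92), (-146, 100), (-142, 100), (-138, 100), (-134, 88), (-130, 74), (-126, 88), (-122, 82), (-118, 63), (-114, 74), (-110, 87), (-106, 102), (-102, 162)]
560 [(-170, 153), (-166, 153), (-162, 152), (-158, 153), (-154, 141), (-150, 100), (-146, 98), (-142, 99), (-138, 100), (-134, 98), (-130, 96), (-126, 165), (-122, 158), (-118, 201), (-114, 208), (-110, 225), (-106, 224), (-102, 224)]
575 [(-170, 151), (-166, 153), (-162, 152), (-158, 152), (-154, 154), (-150, 97), (-146, 98), (-142, 99), (-138, 98), (-134, 95), (-130, 165), (-126, 162), (-122, 161), (-118, 164), (-114, 210), (-110, 225), (-106, 223), (-102, 223)]
```

>>> step_arm:
  commands: [0,-0.3,0.3,0,0,0,0,0,-0.5,0.6,0,0,0,0,0.6,-0.5,0.6,0,0,0,0,1.2,-0.5,0.6,0,0,0,0,1.8,-0.5,0.6,0,0,0,0,2.4,-0.5,0.6,0,0,0,0,3.0,-0.5,0.6,0,0,0,0,3.3,-0.5,0.6,0,0,0,0,3.3,-0.5,0.6,0,0,0,0]

```text
clock: 14.5
eef_pos: [503.7, -132.4, -20.0]
tool_rot: [3.142, -0.002, 0.03]
force: [-0.7, -0.5, -1.3]
width: 30.2
gripper_force: 59.6
```

>>> step_arm:
  commands: [0.1,0,0,0,0,0,0,0.2,0,0,0,0,0,0,0.3,0,0,0,0,0,0]

```text
clock: 14.8
eef_pos: [505.8, -132.5, -20.0]
tool_rot: [-3.141, -0.001, 0.03]
force: [-0.5, 0.8, -0.6]
width: 29.9
gripper_force: 59.6
```

>>> step_arm:
  commands: [0.1,0,0,0,0,0,0,0.2,0,0,0,0,0,0,0.3,0,0,0,0,0,0]

```text
clock: 15.1
eef_pos: [509.0, -132.3, -20.0]
tool_rot: [-3.141, -0.001, 0.03]
force: [0.1, -0.5, -1.1]
width: 30.1
gripper_force: 59.6
```

>>> step_arm:
  commands: [0.1,0,0,0,0,0,0,0.2,0,0,0,0,0,0,0.3,0,0,0,0,0,0]

```text
clock: 15.4
eef_pos: [512.1, -132.2, -20.0]
tool_rot: [-3.141, -0.001, 0.03]
force: [-0.1, 0.2, -1.2]
width: 30.5
gripper_force: 59.6
```

>>> step_arm:
  commands: [0.1,0,0,0,0,0,0,0.2,0,0,0,0,0,0,0.2,0,0,0,0,0,0]

```text
clock: 15.7
eef_pos: [514.2, -132.2, -20.0]
tool_rot: [-3.141, -0.001, 0.03]
force: [-0.3, 0.5, -0.3]
width: 30.1
gripper_force: 59.6
```

>>> step_arm:
  commands: [0.1,0,0,0,0,0,0,0.2,0,0,0,0,0,0,0.2,0,0,0,0,0,0]

```text
clock: 16.0
eef_pos: [516.2, -132.1, -20.0]
tool_rot: [-3.141, -0.001, 0.03]
force: [-0.0, 0.4, -0.9]
width: 30.1
gripper_force: 59.6
```

>>> step_arm:
  commands: [0.1,0,0,0,0,0,0,0.25,0,0,0,0,0,0,0.25,0,0,0,0,0,0]

```text
clock: 16.3
eef_pos: [518.8, -132.0, -20.0]
tool_rot: [-3.141, -0.001, 0.03]
force: [-0.1, 0.7, -1.3]
width: 30.0
gripper_force: 59.6
```

>>> step_arm:
  commands: [0.1,0,0,0,0,0,0,0.25,0,0,0,0,0,0,0.25,0,0,0,0,0,0]

```text
clock: 16.6
eef_pos: [521.3, -131.9, -20.0]
tool_rot: [-3.141, -0.001, 0.03]
force: [-0.5, -0.6, -0.6]
width: 29.8
gripper_force: 59.6
```

>>> step_arm:
  commands: [0.1,0,0,0,0,0,0,0.25,0,0,0,0,0,0,0.25,0,0,0,0,0,0]

```text
clock: 16.9
eef_pos: [523.8, -131.9, -20.0]
tool_rot: [-3.141, -0.001, 0.03]
force: [-0.0, -0.2, -0.1]
width: 30.2
gripper_force: 59.6
```

>>> step_arm:
  commands: [0.1,0,0,0,0,0,0,0.25,0,0,0,0,0,0,0.25,0,0,0,0,0,0]

```text
clock: 17.2
eef_pos: [526.3, -131.8, -20.0]
tool_rot: [-3.141, -0.001, 0.03]
force: [-0.3, 0.4, -1.2]
width: 29.8
gripper_force: 59.6
```

>>> step_arm:
  commands: [0.1,0,0,0,0,0,0,0.25,0,0,0,0,0,0,0.25,0,0,0,0,0,0]

```text
clock: 17.5
eef_pos: [528.8, -131.7, -20.0]
tool_rot: [-3.142, -0.001, 0.03]
force: [0.6, 0.2, -1.0]
width: 30.2
gripper_force: 59.6
```

>>> step_arm:
  commands: [0.1,0,0,0,0,0,0,0.25,0,0,0,0,0,0,0.25,0,0,0,0,0,0]

```text
clock: 17.8
eef_pos: [531.3, -131.7, -20.0]
tool_rot: [-3.141, -0.001, 0.03]
force: [0.1, 0.1, -1.4]
width: 30.0
gripper_force: 59.6
```

>>> step_arm:
  commands: [0.1,0,0,0,0,0,0,0.25,0,0,0,0,0,0,0.25,0,0,0,0,0,0]

```text
clock: 18.1
eef_pos: [533.8, -131.6, -20.0]
tool_rot: [-3.141, -0.001, 0.03]
force: [-0.4, 0.3, -1.2]
width: 30.2
gripper_force: 59.6
```

>>> step_arm:
  commands: [0.1,0,0,0,0,0,0,0.2,0,0,0,0,0,0,0.2,0,0,0,0,0,0]

```text
clock: 18.4
eef_pos: [534.5, -131.5, -20.2]
tool_rot: [-3.141, 0.001, 0.03]
force: [-1.7, -0.8, 0.2]
width: 30.1
gripper_force: 59.6
```

>>> step_arm:
  commands: [0.1,0,0,0,0,0,0,0.2,0,0,0,0,0,0,0.2,0,0,0,0,0,0]

```text
clock: 18.7
eef_pos: [534.5, -131.4, -20.5]
tool_rot: [-3.14, 0.004, 0.029]
force: [-5.5, -0.8, 0.4]
width: 30.4
gripper_force: 59.7
```

Contact with 5.5 N against the runner. I'll set it down and let go.

>>> step_arm:
  commands: [0,0,0.1,0,0,0,0,0,0,0.1,0,0,0,0,0,0,0.1,0,0,0,0.3,-0.1,0,0.1,0,0,0,0.55,-0.2,0,0.1,0,0,0,0.55,-0.2,0,0.1,0,0,0,0.55]

```text
clock: 19.3
eef_pos: [536.6, -131.6, -20.7]
tool_rot: [3.141, -0.003, 0.03]
force: [0.3, -0.0, -0.8]
width: 47.0
gripper_force: 0.0
```

>>> step_arm:
  commands: [-0.4,0,-1.5,0,0,0,0.55,-0.8,0,-3.5,0,0,0,0.55,-1.5,0,-7,0,0,0,0.55,-2,0,-11,0,0,0,0.55,-3,0,-14,0,0,0,0.55,-3,0,-14,0,0,0,0.55]

```text
clock: 19.9
eef_pos: [506.9, -133.5, 123.8]
tool_rot: [3.14, -0.008, 0.029]
force: [0.1, -0.2, -0.1]
width: 47.1
gripper_force: 0.0
```

```bash
python3 - <<'E'
from h import *
# bar grasp: grip s=-135 at theta .07 -> heel + (-133.4, z 47.4); earlier grasp eef x 445.2
plan([445,-38,130],tool(.03,.1))
s=shot('side');S=cloud(s)
m=S[215:275,185:250].reshape(-1,3);m=m[~np.isnan(m[:,0])]
for _ in range(2):
    c,*_=np.linalg.lstsq(np.c_[m[:,:2],np.ones(len(m))],m[:,2],rcond=None);r=m[:,2]-np.c_[m[:,:2],np.ones(len(m))]@c;m=m[abs(r)<8]
print('tilt',c.round(4))
t=shot('top');W=cloud(t)
P=W[195:250,240:300].reshape(-1,3);k=(P[:,2]>12)&(P[:,2]<26)&(P[:,1]<-90)&(P[:,1]>-180)&(P[:,0]<585);r=cv2.minAreaRect(P[k][:,:2].astype(np.float32));print('shim',k.sum(),r,cv2.boxPoints(r).round(0).tolist())
E
```

```text
at [ 506.9 -133.5  123.8] [ 3.14  -0.008  0.029] F [ 0.1 -0.2 -0.1] w 47.1 t 19.9 q [-0.01  0.58  0.32  1.96 -0.29  0.64 -1.04]
shift cm [-5.91 -9.73 -0.69] turn [ 0.001 -0.108 -0.001]
tilt [-8.43000e-02  6.90000e-03  1.47615e+02]
shim 0 ((0.0, 0.0), (0.0, 0.0), 0.0) [[0.0, 0.0], [0.0, 0.0], [0.0, 0.0], [0.0, 0.0]]
```

>>> step_arm:
  commands: [-5.9,-9.5,-0.7,0,-0.108,0,0.6,-5.9,-9.5,-0.7,0,-0.108,0,0.6,-5.9,-9.5,-0.7,0,-0.108,0,0.6,-5.9,-9.5,-0.7,0,-0.108,0,0.6,-5.9,-9.5,-0.7,0,-0.108,0,0.6,-5.9,-9.5,-0.7,0,-0.108,0,0.6]

```text
clock: 20.6
eef_pos: [444.4, -40.9, 125.8]
tool_rot: [3.141, 0.106, 0.028]
force: [-0.4, -0.5, 0.2]
width: 51.2
gripper_force: 0.0
```

```bash
python3 - <<'E'
from h import *
plan([445,-39,-3],tool(.03,.1))
t=shot('top');W=cloud(t);im=t['image'].astype(int)
P=W[195:260,235:300].reshape(-1,3);k=(P[:,2]>11)&(P[:,2]<27)&(P[:,1]<-95)&(P[:,1]>-180)&(P[:,0]<583)&(P[:,0]>480);Q=P[k][:,:2].astype(np.float32)
if len(Q): r=cv2.minAreaRect(Q);print('shim',k.sum(),r,cv2.boxPoints(r).round(0).tolist())
S=cloud(shot('side'));P=S[150:300,200:360].reshape(-1,3);k=(P[:,2]>11)&(P[:,2]<27)&(P[:,1]<-95)&(P[:,1]>-180)&(P[:,0]<583)&(P[:,0]>480);Q=P[k][:,:2].astype(np.float32)
if len(Q): r=cv2.minAreaRect(Q);print('shim side',k.sum(),r,cv2.boxPoints(r).round(0).tolist())
E
```

```text
at [444.4 -40.9 125.8] [3.141 0.106 0.028] F [-0.4 -0.5  0.2] w 51.2 t 20.6 q [-0.23  0.54  0.36  2.05 -0.27  0.7  -1.23]
shift cm [ 1.43 -0.2  12.8 ] turn [ 0.001  0.006 -0.002]
shim 226 ((554.1439819335938, -132.1852264404297), (31.59385871887207, 57.62704086303711), 89.21372985839844) [[525.0, -148.0], [583.0, -148.0], [583.0, -117.0], [526.0, -116.0]]
shim side 236 ((553.4063110351562, -128.620849609375), (58.90970993041992, 36.11588668823242), 4.888726234436035) [[523.0, -113.0], [526.0, -149.0], [584.0, -144.0], [581.0, -108.0]]
```

>>> step_arm:
  commands: [0.5,-0.2,4,0,0,0,0.6,1,-0.2,8,0,0,0,0.6,1.4,-0.2,12,0,0,0,0.6,1.4,-0.2,12.8,0,0,0,0.6,1.4,-0.2,12.8,0,0,0,0.6]

```text
clock: 21.2
eef_pos: [442.8, -38.0, -3.6]
tool_rot: [-3.141, 0.11, 0.028]
force: [-0.3, 0.6, 0.5]
width: 51.2
gripper_force: 0.0
```

>>> step_arm:
  commands: [0,0,0,0,0,0,0.3,0,0,0,0,0,0,0,0,0,0,0,0,0,0,0,0,0,0,0,0,0,0,0,0,0,0,0,0]

```text
clock: 21.7
eef_pos: [445.2, -37.8, -1.2]
tool_rot: [3.141, 0.103, 0.029]
force: [0.2, -1.4, 7.4]
width: 19.3
gripper_force: 59.7
```

```bash
python3 - <<'E'
from h import *
plan([445,-39,-3],tool(.03,.1))
arc(np.array([585,-34,20]),-np.arange(.03,.301,.03))
E
```

```text
at [445.2 -37.8  -1.2] [3.141 0.103 0.029] F [ 0.2 -1.4  7.4] w 19.3 t 21.7 q [-0.13  0.77  0.22  2.12 -0.39  0.4  -1.14]
shift cm [-0.01  0.12  0.18] turn [ 0.     0.003 -0.001]
-0.03 [-0.1   0.   -0.41] [-0.   -0.03 -0.  ]
-0.06 [-0.19  0.   -0.83] [-0.   -0.06 -0.  ]
-0.09 [-0.26  0.   -1.24] [-0.   -0.09 -0.  ]
-0.12 [-0.33  0.   -1.66] [-0.   -0.12 -0.  ]
-0.15 [-0.38  0.   -2.09] [-0.   -0.15 -0.  ]
-0.18 [-0.42  0.   -2.51] [-0.   -0.18 -0.  ]
-0.21 [-0.44  0.   -2.93] [-0.   -0.21 -0.  ]
-0.24 [-0.45  0.   -3.36] [-0.   -0.24 -0.  ]
-0.27 [-0.45  0.   -3.78] [-0.   -0.27 -0.  ]
-0.3 [-0.44  0.   -4.2 ] [-0.  -0.3 -0. ]
```

>>> step_arm:
  commands: [-0.1,0,-0.41,0,-0.03,0,0,-0.19,0,-0.83,0,-0.06,0,0,-0.26,0,-1.24,0,-0.09,0,0,-0.33,0,-1.66,0,-0.12,0,0,-0.38,0,-2.09,0,-0.15,0,0,-0.42,0,-2.51,0,-0.18,0,0,-0.44,0,-2.93,0,-0.21,0,0,-0.45,0,-3.36,0,-0.24,0,0,-0.45,0,-3.78,0,-0.27,0,0,-0.44,0,-4.2,0,-0.3,0,0]

```text
clock: 22.7
eef_pos: [445.0, -37.8, 40.5]
tool_rot: [3.14, 0.405, 0.029]
force: [0.6, -0.6, 0.1]
width: 19.1
gripper_force: 59.3
```

```bash
cat >> h.py <<'E'
def tilt():
    S=cloud(shot('side'));m=S[215:275,185:250].reshape(-1,3);m=m[~np.isnan(m[:,0])]
    for _ in range(3):
        A=np.c_[m[:,:2],np.ones(len(m))];c=np.linalg.lstsq(A,m[:,2],rcond=None)[0];r=m[:,2]-A@c;m=m[abs(r)<8]
    print('tilt',c.round(4))
E
python3 - <<'E'
from h import *
tilt()
plan([445,-39,-3],tool(.03,.1))
arc(np.array([585,-34,20]),-np.arange(.03,.301,.03))
E
```

```text
tilt [-6.500000e-02  6.100000e-03  1.321521e+02]
at [445.1 -37.9  40.8] [3.14  0.407 0.03 ] F [ 0.5 -2.3  6.6] w 19.1 t 22.75 q [-0.21  0.85  0.35  1.82 -0.26  0.94 -1.25]
shift cm [1.72 0.11 4.03] turn [ 0.001  0.307 -0.   ]
-0.03 [-0.1   0.   -0.41] [-0.   -0.03 -0.  ]
-0.06 [-0.19  0.   -0.83] [-0.   -0.06 -0.  ]
-0.09 [-0.27  0.   -1.24] [-0.   -0.09 -0.  ]
-0.12 [-0.34  0.   -1.66] [-0.   -0.12 -0.  ]
-0.15 [-0.39  0.   -2.08] [-0.   -0.15 -0.  ]
-0.18 [-0.43  0.   -2.51] [-0.   -0.18 -0.  ]
-0.21 [-0.46  0.   -2.93] [-0.   -0.21 -0.  ]
-0.24 [-0.47  0.   -3.35] [-0.   -0.24 -0.  ]
-0.27 [-0.47  0.   -3.78] [-0.   -0.27 -0.  ]
-0.3 [-0.46  0.   -4.2 ] [-0.  -0.3 -0. ]
```

>>> step_arm:
  commands: [-0.1,0,-0.41,0,-0.03,0,0,-0.19,0,-0.83,0,-0.06,0,0,-0.27,0,-1.24,0,-0.09,0,0,-0.34,0,-1.66,0,-0.12,0,0,-0.39,0,-2.08,0,-0.15,0,0,-0.43,0,-2.51,0,-0.18,0,0,-0.46,0,-2.93,0,-0.21,0,0,-0.47,0,-3.35,0,-0.24,0,0,-0.47,0,-3.78,0,-0.27,0,0,-0.46,0,-4.2,0,-0.3,0,0]

```text
clock: 23.75
eef_pos: [457.7, -37.3, 80.4]
tool_rot: [3.14, 0.704, 0.03]
force: [1.1, -0.9, 0.4]
width: 19.0
gripper_force: 59.5
```

```bash
python3 - <<'E'
from h import *
tilt()
plan([445,-39,-3],tool(.03,.1))
arc(np.array([585,-34,20]),-np.arange(.04,.201,.04))
E
```

```text
tilt [-5.000000e-02  5.500000e-03  1.202075e+02]
at [457.9 -37.2  80.3] [3.141 0.705 0.03 ] F [ 0.4 -0.4  3.5] w 19.0 t 23.8 q [-0.19  0.99  0.37  1.49 -0.2   1.42 -1.31]
shift cm [4.41 0.13 7.19] turn [0.001 0.605 0.   ]
-0.04 [-0.14  0.   -0.55] [ 0.   -0.04 -0.  ]
-0.08 [-0.25  0.   -1.1 ] [ 0.   -0.08 -0.  ]
-0.12 [-0.34  0.   -1.65] [ 0.   -0.12 -0.  ]
-0.16 [-0.41  0.   -2.21] [ 0.   -0.16 -0.  ]
-0.2 [-0.45  0.   -2.77] [ 0.  -0.2 -0. ]
```

>>> step_arm:
  commands: [-0.14,0,-0.55,0,-0.04,0,0,-0.25,0,-1.1,0,-0.08,0,0,-0.34,0,-1.65,0,-0.12,0,0,-0.41,0,-2.21,0,-0.16,0,0,-0.45,0,-2.77,0,-0.2,0,0,-0.45,0,-2.77,0,-0.2,0,0]

```text
clock: 24.4
eef_pos: [471.2, -36.6, 104.2]
tool_rot: [3.141, 0.907, 0.03]
force: [-0.9, -0.0, 3.7]
width: 19.0
gripper_force: 59.7
```

```bash
python3 - <<'E'
from h import *
tilt()
s=ctrl.read_state();p=np.array(s['eef_pos']);Q=R.from_euler('xyz',s['tool_rot'])
for d in([0,0,7],[-40,0,7],[-60,0,20]): plan(p+d,Q)
z=Q.apply([0,0,1]);print('G',(p-50*z).round(1))
# claw/pin as seen by side camera: block and bar heel region
E
```

```text
tilt [-5.280000e-02  8.200000e-03  1.223527e+02]
at [471.1 -36.6 104.1] [3.141 0.906 0.03 ] F [-0.1 -0.5  2.8] w 18.8 t 24.45 q [-0.17  1.11  0.36  1.26 -0.18  1.72 -1.33]
shift cm [-0.55  0.   -0.43] turn [0. 0. 0.]
at [471.1 -36.6 104.1] [3.141 0.906 0.03 ] F [-0.1 -0.5  2.8] w 18.8 t 24.45 q [-0.17  1.11  0.36  1.26 -0.18  1.72 -1.33]
shift cm [-3.02 -0.12  2.71] turn [0. 0. 0.]
at [471.1 -36.6 104.1] [3.141 0.906 0.03 ] F [-0.1 -0.5  2.8] w 18.8 t 24.45 q [-0.17  1.11  0.36  1.26 -0.18  1.72 -1.33]
shift cm [-5.28 -0.18  3.48] turn [0. 0. 0.]
G [510.5 -35.4 134.9]
```

>>> step_arm:
  commands: [-0.1,0,-0.41,0,-0.03,0,0,-0.2,0,-0.82,0,-0.06,0,0,-0.5,0,-1.05,0,-0.06,0,0,-0.75,0,-1.25,0,-0.06,0,0,-0.75,0,-1.25,0,-0.06,0,0]

```text
clock: 24.95
eef_pos: [475.9, -35.9, 117.4]
tool_rot: [-3.14, 0.966, 0.031]
force: [0.3, -0.1, -5.9]
width: 19.0
gripper_force: 58.9
```

```bash
python3 - <<'E'
from h import *
tilt()
s=ctrl.read_state();p=np.array(s['eef_pos']);Q=R.from_euler('xyz',s['tool_rot'])
for d in([-20,0,0],[-45,0,1],[-60,0,60]): plan(p+d,Q)
z=Q.apply([0,0,1]);print('G',(p-50*z).round(1))
E
```

```text
tilt [-5.180000e-02  7.300000e-03  1.216519e+02]
at [475.8 -36.  117.3] [-3.14   0.966  0.031] F [ 0.1  0.5 -5.4] w 19.2 t 25.0 q [-0.16  1.14  0.36  1.19 -0.17  1.82 -1.33]
shift cm [-1.14 -0.06  1.64] turn [0. 0. 0.]
at [475.8 -36.  117.3] [-3.14   0.966  0.031] F [ 0.1  0.5 -5.4] w 19.2 t 25.0 q [-0.16  1.14  0.36  1.19 -0.17  1.82 -1.33]
shift cm [-2.64 -0.13  3.64] turn [0. 0. 0.]
at [475.8 -36.  117.3] [-3.14   0.966  0.031] F [ 0.1  0.5 -5.4] w 19.2 t 25.0 q [-0.16  1.14  0.36  1.19 -0.17  1.82 -1.33]
shift cm [-8.35 -0.18  1.52] turn [0. 0. 0.]
G [516.9 -34.8 145.7]
```

The wrist now carries the bar's full weight (−5.4 N), so the pin is lifted. I'll draw it back.

>>> step_arm:
  commands: [-0.3,0,0.4,0,0,0,0,-0.6,0,0.8,0,0,0,0,-0.85,-0.05,1.2,0,0,0,0,-1.14,-0.06,1.64,0,0,0,0]

```text
clock: 25.4
eef_pos: [455.5, -36.2, 117.4]
tool_rot: [-3.141, 0.967, 0.031]
force: [0.3, -0.5, -5.2]
width: 18.9
gripper_force: 58.9
```

>>> step_arm:
  commands: [-0.4,0,0.6,0,0,0,0,-0.8,0,1.2,0,0,0,0,-1.2,0,1.7,0,0,0,0,-1.42,-0.07,2.06,0,0,0,0,-3,-0.1,1.0,0,0,0,0,-5,-0.1,-0.4,0,0,0,0,-7.2,-0.1,-1.9,0,0,0,0,-7.2,-0.1,-1.9,0,0,0,0]

```text
clock: 26.2
eef_pos: [432.4, -36.7, 191.2]
tool_rot: [3.14, 0.961, 0.029]
force: [0.1, -0.1, -5.2]
width: 19.2
gripper_force: 59.1
```

```bash
python3 - <<'E'
from h import *
tilt()
# lay: bar yaw -.59 flat => tool tilt .967-.924=.04 ; grasp point G
Q=tool(-.59,.04);z=Q.apply([0,0,1])
for h in(150,26): plan(np.array([425,-285,h])+50*z,Q)
E
```

```text
tilt [-5.060000e-02  5.600000e-03  1.206666e+02]
at [432.  -36.3 189. ] [3.141 0.962 0.03 ] F [-0.2  0.9 -6.5] w 19.5 t 26.25 q [-0.19  0.99  0.38  1.35 -0.13  1.81 -1.31]
shift cm [ 6.38 24.72  6.4 ] turn [0.309 0.892 0.563]
at [432.  -36.3 189. ] [3.141 0.962 0.03 ] F [-0.2  0.9 -6.5] w 19.5 t 26.25 q [-0.19  0.99  0.38  1.35 -0.13  1.81 -1.31]
shift cm [16.56 24.71 13.49] turn [0.309 0.892 0.563]
```

```bash
python3 - <<'E'
from h import *
s=ctrl.read_state();p=np.array(s['eef_pos']);Q=R.from_euler('xyz',s['tool_rot'])
g=p-50*Q.apply([0,0,1]); print(g.round(1)); plan(p+np.array([425,-285,205])-g,Q)
E
```

```text
[473.  -35.1 217.6]
at [432.  -36.3 189. ] [3.141 0.962 0.03 ] F [-0.2  0.9 -6.5] w 19.5 t 26.25 q [-0.19  0.99  0.38  1.35 -0.13  1.81 -1.31]
shift cm [-2.13 24.83  5.27] turn [0. 0. 0.]
```

>>> step_arm:
  commands: [-0.3,3.5,0.8,0,0,0,0,-0.6,7,1.5,0,0,0,0,-0.9,10.5,2.2,0,0,0,0,-1.2,14,3,0,0,0,0,-1.5,17.5,3.7,0,0,0,0,-1.8,21,4.5,0,0,0,0,-2.1,24.8,5.3,0,0,0,0,-2.1,24.8,5.3,0,0,0,0]

```text
clock: 27.05
eef_pos: [379.1, -291.5, 174.5]
tool_rot: [3.131, 0.971, 0.015]
force: [-1.7, 0.0, -5.5]
width: 18.9
gripper_force: 59.4
```

```bash
python3 - <<'E'
from h import *
Q=tool(-.59,.04);z=Q.apply([0,0,1])
plan(np.array([425,-285,120])+50*z,Q)
E
```

```text
at [ 379.1 -291.5  174.5] [3.131 0.971 0.015] F [-1.7  0.  -5.5] w 18.9 t 27.05 q [ 0.14  1.03  0.44  1.34  0.1   1.69 -1.03]
shift cm [11.13 -0.72  2.23] turn [0.312 0.899 0.553]
```

>>> step_arm:
  commands: [1.3,-0.1,0.3,0.037,0.105,0.065,0,2.6,-0.2,0.5,0.073,0.21,0.13,0,3.9,-0.2,0.8,0.11,0.315,0.195,0,5.2,-0.3,1.0,0.147,0.42,0.26,0,6.5,-0.4,1.3,0.183,0.525,0.325,0,7.8,-0.5,1.6,0.22,0.63,0.39,0,9.1,-0.6,1.8,0.257,0.735,0.455,0,10.2,-0.7,2.0,0.29,0.83,0.51,0,11.1,-0.7,2.2,0.312,0.9,0.553,0,11.1,-0.7,2.2,0.312,0.9,0.553,0]

```text
clock: 28.05
eef_pos: [422.4, -274.5, 69.7]
tool_rot: [-3.134, 0.048, -0.585]
force: [-0.3, 1.0, -5.3]
width: 19.1
gripper_force: 59.2
```

```bash
python3 - <<'E'
from h import *
Q=tool(-.59,.04);z=Q.apply([0,0,1])
plan(np.array([425,-285,27])+50*z,Q)
for n in('top','side'):
    W=cloud(shot(n)).reshape(-1,3);g=np.array([425,-285]);d=np.array([np.cos(.59),-np.sin(.59)])
    a=(W[:,:2]-g)@d;b=(W[:,:2]-g)@[d[1],-d[0]]
    for lo in range(-60,170,15):
        k=(a>=lo)&(a<lo+15)&(abs(b)<16)&(W[:,2]>30)&(W[:,2]<165)
        if k.sum()>3:print(n,lo,k.sum(),'b',np.median(b[k]).round(1),'z',np.percentile(W[k,2],[10,50,90]).round(0))
E
```

```text
at [ 422.4 -274.5   69.7] [-3.134  0.048 -0.585] F [-0.3  1.  -5.3] w 19.1 t 28.05 q [ 0.28  0.68  0.38  2.   -0.44  0.59 -1.19]
shift cm [1.03 0.8  9.22] turn [-0.008  0.008  0.005]
top 75 8 b -12.9 z [100. 102. 105.]
top 90 25 b -9.4 z [100. 105. 108.]
top 105 30 b -7.1 z [102. 104. 108.]
top 120 65 b -2.9 z [100. 105. 123.]
top 135 33 b -3.0 z [125. 132. 136.]
side -60 34 b -10.7 z [116. 124. 128.]
side -45 22 b -9.4 z [119. 127. 128.]
side -30 26 b -10.2 z [118. 127. 130.]
side -15 77 b 4.5 z [128. 142. 157.]
side 15 8 b -14.5 z [110. 118. 122.]
side 30 14 b -14.1 z [100. 105. 114.]
side 45 23 b -12.9 z [ 99. 104. 107.]
side 60 22 b -13.5 z [ 99. 104. 106.]
side 75 20 b -13.0 z [ 99. 104. 107.]
side 90 20 b -13.7 z [ 97. 104. 106.]
side 105 18 b -12.2 z [ 98. 104. 105.]
side 120 46 b -8.0 z [102. 106. 117.]
side 135 36 b -7.6 z [116. 128. 134.]
```

>>> step_arm:
  commands: [0.5,0.5,3,0,0,0,0,1.0,0.8,6,0,0,0,0,1.0,0.8,8,0,0,0,0,1.0,0.8,8.8,0,0,0,0,1.0,0.8,8.8,0,0,0,0]

```text
clock: 28.65
eef_pos: [428.8, -286.5, -18.7]
tool_rot: [-3.135, 0.042, -0.581]
force: [-0.6, -0.1, -4.9]
width: 19.1
gripper_force: 59.2
```

>>> step_arm:
  commands: [0,0,0.15,0,0,0,0,0,0,0.3,0,0,0,0,0,0,0.3,0,0,0,0]

```text
clock: 28.95
eef_pos: [429.3, -287.2, -19.9]
tool_rot: [-3.135, 0.038, -0.582]
force: [0.7, 0.5, -5.3]
width: 18.9
gripper_force: 59.2
```

>>> step_arm:
  commands: [0,0,0.2,0,0,0,0,0,0,0.4,0,0,0,0,0,0,0.4,0,0,0,0]

```text
clock: 29.25
eef_pos: [428.8, -286.9, -24.5]
tool_rot: [-3.135, 0.039, -0.583]
force: [0.3, -0.0, -3.4]
width: 19.0
gripper_force: 59.5
```

>>> step_arm:
  commands: [0,0,0.1,0,0,0,0,0,0,0.2,0,0,0,0,0,0,0.2,0,0,0,0]

```text
clock: 29.55
eef_pos: [428.7, -286.9, -26.3]
tool_rot: [-3.135, 0.039, -0.583]
force: [-1.7, 1.3, -0.4]
width: 19.4
gripper_force: 60.1
```

The bar's weight is nearly off the wrist, so it is resting on the table. I'll release, rise and check.

>>> step_arm:
  commands: [0,0,0,0,0,0,0.15,0,0,0,0,0,0,0.35,0,0,0,0,0,0,0.6,0,0,0,0,0,0,0.6,0,0,-3,0,0,0,0.6,0,0,-7,0,0,0,0.6,0,0,-11,0,0,0,0.6,0,0,-15,0,0,0,0.6,0,0,-18,0,0,0,0.6,0,0,-18,0,0,0,0.6]

```text
clock: 30.55
eef_pos: [436.1, -293.9, 157.3]
tool_rot: [-3.135, 0.031, -0.583]
force: [-0.3, -0.6, 0.0]
width: 51.3
gripper_force: 0.0
```

```bash
python3 - <<'E'
from h import *
tilt()
s=ctrl.read_state();print(np.round(s['eef_pos'],1),np.round(s['force'],1),s['width'],np.abs(s['qd']).max())
t=shot('top');Wt=cloud(t)
for n in('top','side'):
    W=(Wt if n=='top' else cloud(shot(n))).reshape(-1,3);g=np.array([428,-285]);d=np.array([np.cos(.583),-np.sin(.583)])
    a=(W[:,:2]-g)@d;b=(W[:,:2]-g)@[d[1],-d[0]]
    for lo in range(-60,180,20):
        k=(a>=lo)&(a<lo+20)&(abs(b)<20)&(W[:,2]>5)&(W[:,2]<90)
        if k.sum()>3:print(n,lo,k.sum(),'b',np.median(b[k]).round(1),'z',np.percentile(W[k,2],[10,50,90]).round(0))
P=Wt[195:260,235:300].reshape(-1,3);k=(P[:,2]>11)&(P[:,2]<27)&(P[:,1]<-95)&(P[:,1]>-180)&(P[:,0]<583)&(P[:,0]>480)
r=cv2.minAreaRect(P[k][:,:2].astype(np.float32));print('shim',r)
D={k:(v if v.ndim else v.item()) for k,v in np.load('top0.npz').items()};W0=cloud(D)
for nm,b in dict(salt=(225,245,170,192),jar=(180,215,365,395),cup=(150,182,360,392),tongs=(240,310,145,205)).items():
    o=[]
    for W in(W0,Wt):
        q=W[b[0]:b[1],b[2]:b[3]].reshape(-1,3);q=q[(q[:,2]>8)&(q[:,2]<130)];o.append(np.median(q,0).round(0).tolist())
    print(nm,o)
E
```

```text
tilt [-5.040000e-02  5.300000e-03  1.204454e+02]
[ 435.  -292.6  155.2] [ 0.1 -0.1  0.9] 51.07853085567163 0.04579286328252688
top 60 11 b -4.4 z [ 6. 11. 13.]
top 80 23 b -0.6 z [ 7. 11. 14.]
top 100 36 b 0.5 z [ 6. 11. 15.]
top 120 58 b -0.1 z [ 7. 11. 16.]
top 140 60 b 0.9 z [13. 36. 43.]
top 160 7 b 3.1 z [6. 7. 7.]
side -60 32 b -2.2 z [19. 26. 30.]
side -40 52 b -6.1 z [19. 29. 31.]
side -20 53 b -6.3 z [20. 29. 32.]
side 0 46 b -5.9 z [19. 29. 32.]
side 20 33 b -5.9 z [20. 27. 32.]
side 40 23 b -3.2 z [ 6. 10. 12.]
side 60 24 b -3.5 z [ 7. 10. 12.]
side 80 25 b -3.7 z [ 8. 10. 12.]
side 100 24 b -3.3 z [ 6. 11. 13.]
side 120 56 b -1.3 z [ 8. 12. 26.]
side 140 53 b -3.9 z [19. 35. 42.]
shim ((553.1071166992188, -131.29212951660156), (58.567230224609375, 31.728954315185547), 2.268038511276245)
salt [[507.0, 122.0, 80.0], [507.0, 121.0, 80.0]]
jar [[592.0, -424.0, 103.0], [592.0, -424.0, 104.0]]
cup [[688.0, -435.0, 41.0], [688.0, -435.0, 41.0]]
tongs [[401.0, 156.0, 14.0], [399.0, 153.0, 14.0]]
```

The bar lies flat, the griddle rests at about 0.048 rad on the shim, and nothing else has moved. I'm handing the job in.

```bash
python3 -c "
from cell import ctrl
print(ctrl.finish_job())"
```

```text
the job is handed in; nothing more can be done
None
```

I handed the job in at about 31 s with no pass/fail result returned: camera checks show the griddle resting on the shim at about 0.05 rad, the bar lying flat on the worktop clear of it, and the bystanders unmoved.

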